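Clamp the sample pot in the shaker with its torque-limiting knob

TASK

Take the red-capped sample pot from the spill tray and stand it upright on the round pad between the open jaws of the shaker's clamp. Then turn the shaker's blue torque-limiting knob clockwise until the jaws grip the pot and the clutch slips, let the knob slip on through about an eighth of a turn, stop and let go. Keep the pot upright, set it down without dropping it, and leave the other pots, the vial, the bottles and the flask where they stand.

Things in the scene. Friction and masses are not known exactly. Their poses are not given: they have to be found in the camera images.
- red_pot_center (a point): Centre, half-way up (30 mm above its underside), of the white sample pot with the red screw cap: upright cylinder 49 mm in diameter, 60 mm tall, the cap being its uppermost 8 mm and of about the body's width; 50 to 110 g. It is loose and stands on the spill tray, its underside 3 mm above the worktop. z axis: up through the cap.
- spill_tray: Low white plastic tray, fixed to the worktop, 200 mm along its x, 240 mm along its y; 12 mm high rim, 3 mm floor. Origin: centre of its underside.
- shaker: Light grey shaker, fixed, 200 (x) by 150 mm (y), deck 66 mm high. Origin: underside centre. Its -x side is the front: a black console sloping at 35 degrees with the knob; x runs from front to back. Two black V-shaped rubber jaws stand on the deck at +y and -y of the pad; their tops are 91 mm above the worktop, they reach 40 mm to front and back of the pad's centre and 61 mm to either side.
- clamp_seat (a point): Centre of the top of the round black pad (59 mm across) midway between the jaws, where the pot stands: 67 mm above the worktop, on the shaker's x axis 35 mm behind its origin. Axes as the shaker's.
- knob_grip (a point): Point on the blue knob's axis at a good height to grip. Knob: cylinder 39 mm across (41 over its ribs), 34 mm tall; this point is 10 mm below its top, 24 mm above its foot, where a steel collar (47 mm across, 6 mm high) lies on the console. Site z axis: the knob's axis, out of the console, 35 degrees from vertical toward the shaker's front (-x). Site x: along the white line, turns with the knob.
- clamp_drive (a joint): Turn of the steel collar against the shaker, rad, growing clockwise as seen facing the knob; 0 fully open, starts at 0 to 1. It turns with the knob until the jaws are stopped. Each rad moves each jaw 4 mm inward; the jaws close on the centred pot at about 2.4 to 2.7 rad. Friction (0.05 N m) keeps it where it is left.
- torque_knob (a joint): Slip of the knob against the collar, rad, growing clockwise; 0 at the start. Unchanged while the knob drives the jaws; it grows when the jaws are stopped and the friction clutch slips, at a steady 0.12 N m. It does not spring back.
- jaw_left: The jaw at the shaker's +y side, a black rubber V on an aluminium block. Origin: at the height of the deck, in the jaw's plane of symmetry, at the point that lies on the pot's axis when the jaw touches the pot.
- jaw_right: The jaw at the shaker's -y side, likewise.
- yellow_pot_a: White pot with yellow cap, 48 mm across, 56 mm tall, loose on the tray; leave alone. Origin: underside centre.
- yellow_pot_b: A second pot just like it, loose on the tray; leave alone.
- amber_bottle: Amber bottle with black cap, 60 mm across, 125 mm tall, loose on the tray; leave alone. Origin: underside centre.
- green_vial: White vial with green cap, 38 mm across, 66 mm tall, loose on the tray; leave alone. Origin: underside centre.
- flask: Conical flask, 67 mm across, 109 mm tall, loose, to the left of the shaker's console; leave alone. Origin: underside centre.
- white_bottle: White bottle with red cap, 67 mm across, 135 mm tall, loose, to the left of the shaker's clamp; leave alone. Origin: underside centre.
Things that resemble listed ones, but are neither listed nor needed, are in the scene too. What is shaped like the part that bears red_pot_center but pink is not meant.

How it is judged:
By the outcome, as a careful person would: the job done as asked, in the order asked, and still so for the second after the job is handed in, with the robot touching nothing.
It also fails if it takes over 58 s, if anything falls off the work surface, if the arm or the gripper's body presses on something with over 40 N, if the wrist force passes 120 N, or if a joint passes its speed limit or range.

ROBOT

A 6-joint arm with a two-finger parallel gripper is mounted at the origin on a cart in front of the work surface, level with it; the furniture and walls round the work are solid. World frame = base frame: x ahead of the robot, y to its left, z up, the work surface at z = 0. Lengths are in m, angles in degrees, forces in N, time in s.
With the tool pointing down it reaches from about 0.4 to 0.825 m from the base axis. Payload 7 kg.
Tool frame: the origin (TCP) lies between the finger pads; the fingertips stand 19 mm ahead of it and the grasp point (between the pads) is the TCP; z points along the fingers, y is the line along which they close (so a half turn about z gives the same grasp; the last joint's range is limited). The gripper opens to 88 mm and grips with 3 to 60 N. Pads are 19 mm wide; open, the fingers measure 130 mm over their backs; the gripper's body (78 mm by 193 mm) begins 47 mm behind the grasp point.
Start: joints at [83.314, 20.546, 0.682, 0, -70.136, -16.507], TCP at [0.266, 0.62, 0.246] pointing down, gripper open.
Joint ranges: [-176.03, 176.03], [-82.01, 121.73], [-58.28, 71.71], [-173.87, 95.51], [-174.79, -0.11], [-173.66, 173.66]. Speed limits (degrees/s): [136.94, 136.94, 172.46, 180, 180, 180].

INTERFACE

Orientations are given as [roll, pitch, yaw] about the fixed x, y, z axes, in that order (R = Rz(yaw) Ry(pitch) Rx(roll)).
In Python, from plant import get_obs, snapshot, close_job, spot_in, spot_point gives the robot as it stands.
- The arm moves only by the tool play_rows, never from a script. Its argument "plan" is a list of rows, each a list of 6 numbers: the shift along the tool's x, y, z in cm, then the turn, a rotation vector about the tool's x, y, z in degrees. A call has 1 to 20 rows; each row shifts and turns the commanded pose from where the row before left it, along the tool's axes as they then stand; what a row does not reach is not made up. A row lasts 1/12 s, in which the tool goes at most 41.7 mm and 7.16 degrees, less where a joint would pass 70% of its speed; a pose out of reach is approached as far as the arm can. A call is refused whole if a number of a shift passes 4.17 or a number of a turn 7.16, either way. A call with a gripper value outside its range is refused whole. "grip" is the finger opening in cm, from 0 to 8.76, set as the call begins (left out, the last holds). The fingers move at their own pace and stop on an object; the grip force is fixed at half the most. Time passes only in rows, so rows that do not move let the fingers close. It gives the time, the measured TCP pose, the force, the opening and the grip force at its end, in the units of the state.
- get_obs(): the state, without advancing time (a new reading comes with each control period).
- snapshot(name): name is "side" or "top" or "wrist"; returns a dict with "frame" (420x560x3 uint8, red, green, blue), "fx", "fy", "cx", "cy" (pixels), "position" and "attitude" of the camera in the world. Camera axes: x right, y down, z forward; pixel columns grow to the right and rows downward; lengths in m; the calibration is good to about 2 mm. The wrist camera is an equidistant fisheye: a pixel r from the principal point sees the ray r / f radians off the axis. A picture is of the moment at which its call begins. There is no depth.
- close_job(): hands the job in; it is judged then, once.
Trained networks look in the newest picture that a camera, given by its name, has taken for a name from the list of things; names that differ only in an ending like _2 or _b are one class to them, and where a whole thing is asked for, a point or a joint stands for the part that bears it (a point fixed in the world has none). Each returns a list of dicts, best first, with "score" (0 to 1); they miss things now and then, are a little off and sometimes report something else, mostly with a low value. They report only what shows in the picture. A call takes as long as a camera call. They do not tell look-alikes from the thing itself.
- spot_in(camera, thing): "position" ([x, y, z] in m, in world coordinates, good to about 4 mm: the middle of the surface that is visible of it).
- spot_point(camera, thing): "position" ([x, y, z] in m, in world coordinates, good to about 4 mm: a listed point, or the origin of a listed thing).
The state is a dict: "clock": time; "joint_pos": joint angles; "qvel": joint speeds; "tau": joint torques, N m; "tool_pos": TCP position; "orientation": TCP orientation; "force": force on the tool from outside, world axes, zero at the start; "moment": the same for the moment, N m; "opening": finger opening in m; "gripper_force": force on a finger pad.
Only numpy, scipy, OpenCV 4.12 (cv2) and the standard library are available. Lean on these libraries where they do the work, as an engineer would, in place of code of your own. Each camera call takes 0.05 s, during which the arm holds its last target. There are 200 camera calls.

## Working session

There is one attempt and no reset: what is moved stays moved. The work goes in short steps, Python scripts to look and compute and a tool call to move; the robot and the scene stay as the last step left them, time stands still between calls to the robot, and variables do not carry over. Pictures are saved under pics/ and viewed, at most 10 in all, crops included, and the job is handed in when it is done.

Besides the shell and the picture viewer there is one more tool, called after "Request:" in YAML: its name, and indented under it one key for each argument. play_rows: Moves the arm, as the interface text tells. Its arguments: {"type":"object","properties":{"plan":{"type":"array","items":{"type":"array","items":{"type":"number"}}},"grip":{"type":"number"}},"required":["plan"]}

```bash
mkdir -p pics; ls
python3 - <<'E'
from plant import *
import cv2
o=get_obs();print({k:o[k] for k in('clock','joint_pos','tool_pos','orientation','force','opening')})
for c in('side','top'):
    s=snapshot(c);cv2.imwrite(f'pics/{c}0.png',s['frame'][:,:,::-1]);print(c,s['fx'],s['fy'],s['cx'],s['cy'],s['position'],s['attitude'])
    for t in('red_pot_center','clamp_seat','knob_grip','shaker','spill_tray','jaw_left','jaw_right','flask','white_bottle','amber_bottle','green_vial','yellow_pot_a'):
        print(t,[(round(d['score'],2),[round(float(v),3) for v in d['position']]) for d in spot_point(c,t)[:4]])
E
```

```text
pics
{'clock': 0.0, 'joint_pos': array([ 8.33153869e+01,  2.05913266e+01,  6.33327451e-01, -2.14124049e-02,
       -7.01344897e+01, -1.65072091e+01]), 'tool_pos': array([0.26565348, 0.62002812, 0.24461642]), 'orientation': array([ 1.79905603e+02, -6.98284333e-03, -2.31991090e+01]), 'force': array([ 0.49067076, -0.923165  ,  0.92671513]), 'opening': 0.08770310582315319}
side 403.65018067868385 403.65018067868385 275.47094786146226 205.808436528022 [ 0.31820451 -0.96814572  0.49752738] [-113.17740103    0.43180333  -10.40655728]
red_pot_center [(0.94, [0.51, -0.053, 0.032]), (0.68, [0.519, -0.196, 0.036]), (0.64, [0.337, -0.161, 0.031]), (0.6, [0.607, -0.035, 0.032])]
clamp_seat [(0.73, [0.576, 0.22, 0.066])]
knob_grip [(0.63, [0.475, 0.157, 0.07])]
shaker [(0.7, [0.511, 0.351, 0.0]), (0.64, [0.546, 0.205, -0.004]), (0.28, [0.521, -0.197, 0.035])]
spill_tray [(0.95, [0.55, -0.255, -0.002])]
jaw_left [(0.65, [0.573, 0.231, 0.065])]
jaw_right [(0.44, [0.58, 0.219, 0.067])]
flask [(0.85, [0.41, 0.286, 0.005])]
white_bottle [(0.94, [0.512, 0.351, -0.002])]
amber_bottle [(0.86, [0.627, -0.1
[... 391 characters left out ...]
92, 0.031]), (0.8, [0.338, -0.161, 0.035]), (0.59, [0.57, 0.232, 0.068])]
clamp_seat [(0.78, [0.579, 0.228, 0.067])]
knob_grip [(0.78, [0.475, 0.157, 0.068]), (0.57, [0.513, 0.347, 0.001])]
shaker [(0.57, [0.548, 0.206, -0.001]), (0.17, [0.581, 0.212, 0.064])]
spill_tray [(0.59, [0.549, -0.256, -0.001])]
jaw_left [(0.55, [0.572, 0.229, 0.066])]
jaw_right [(0.56, [0.585, 0.215, 0.059])]
flask [(0.59, [0.405, 0.279, 0.001])]
white_bottle [(0.91, [0.509, 0.35, 0.001]), (0.23, [0.554, -0.258, -0.001])]
amber_bottle [(0.87, [0.625, -0.195, 0.004])]
green_vial [(0.68, [0.59, -0.352, 0.003])]
yellow_pot_a [(0.86, [0.593, -0.268, 0.006]), (0.76, [0.493, -0.279, 0.0]), (0.36, [0.624, -0.194, 0.001])]
```

Run:
```python
import cv2
a=cv2.imread('pics/side0.png');b=cv2.imread('pics/top0.png')
cv2.imwrite('pics/s0.png',cv2.resize(a,(784,588),interpolation=cv2.INTER_CUBIC));cv2.imwrite('pics/t0.png',cv2.resize(b,(784,588),interpolation=cv2.INTER_CUBIC))
```

```text
(no output)
```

View pics/s0.png

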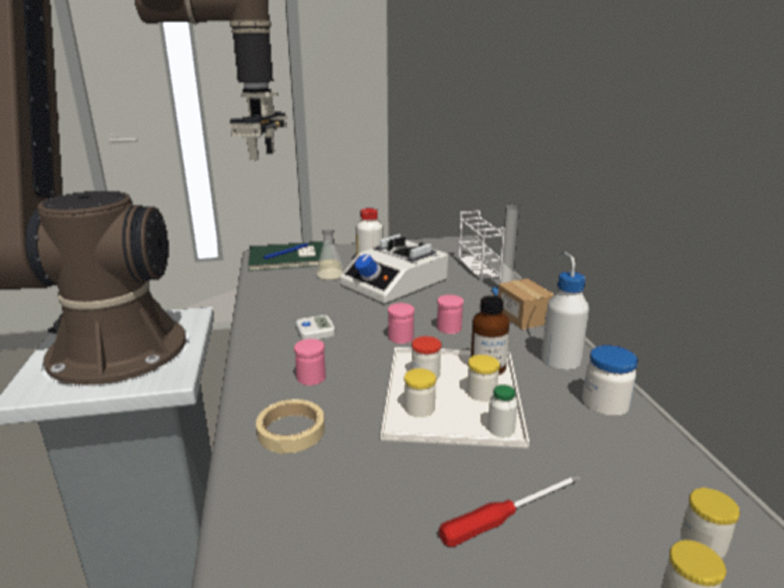

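View pics/t0.png

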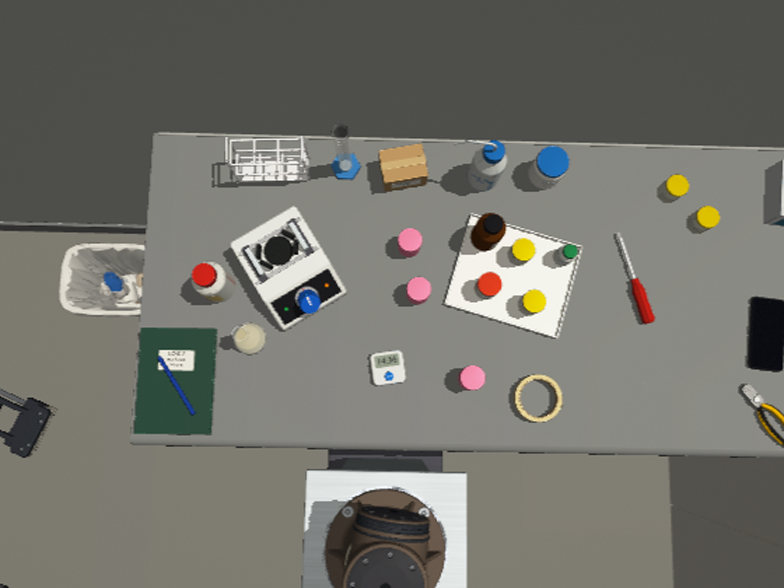

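The side view shows the red-capped white pot on the tray at (426,357) and the shaker at (395,268). The top view shows the pot at (489,285), the clamp pad at (277,250) and the knob at (309,300).

Candidates, in top-view pixels, are (489,285) with a red cap and white body, and pink pots at (410,242), (418,290) and (472,377). Only (489,285) stands on the tray and has a white body with a red cap. I'll confirm it in a crop.

Run:
```python
import cv2,numpy as np
a=cv2.imread('pics/side0.png');b=cv2.imread('pics/top0.png')
c=cv2.resize(a[225:325,260:380],None,fx=3.3,fy=3.3,interpolation=cv2.INTER_CUBIC)
d=cv2.resize(b[140:240,155:255],None,fx=3.3,fy=3.3,interpolation=cv2.INTER_CUBIC)
cv2.imwrite('pics/crop.png',np.hstack([c,d]))
```

```text
(no output)
```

View pics/crop.png

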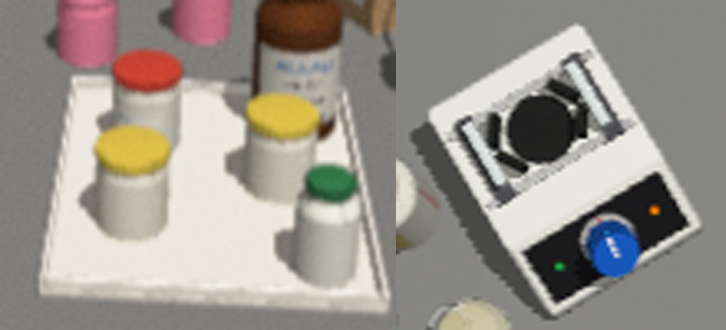

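Request:
play_rows:
  plan:
    - [2.63,3.09,0,0,0,0]
    - [2.63,3.09,0,0,0,0]
    - [2.63,3.09,0,0,0,0]
    - [2.63,3.09,0,0,0,0]
    - [2.63,3.09,0,0,0,0]
    - [2.63,3.09,0,0,0,0]
    - [2.63,3.09,0,0,0,0]
    - [2.63,3.09,0,0,0,0]
    - [2.63,3.09,0,0,0,0]
    - [2.63,3.09,0,0,0,0]
    - [2.63,3.09,0,0,0,0]
    - [2.63,3.09,0,0,0,0]
    - [2.63,3.09,0,0,0,0]
    - [2.63,3.09,0,0,0,0]
    - [2.63,3.09,0,0,0,0]
    - [2.63,3.09,0,0,0,0]
    - [2.63,3.09,0,0,0,0]
    - [2.63,3.09,0,0,0,0]
    - [2.63,3.09,0,0,0,0]

```text
clock: 2.88
tool_pos: [0.4942, -0.1182, 0.246]
orientation: [-180.0, -0.1, -23.2]
force: [0.1, 0.6, 0.4]
opening: 0.0878
gripper_force: 0.0
```

The crop confirms it: the white pot with the red cap at (148,100) in the crop is on the tray. The pads stand open on the shaker.

Request:
play_rows:
  plan:
    - [2.6,3,0,0,0,0]
    - [2.6,3,0,0,0,0]
    - [0,0,2.5,0,0,-6.2]
    - [0,0,2.5,0,0,-6.2]
    - [0,0,1.5,0,0,-6.2]
    - [0,0,0,0,0,-6.2]
    - [0,0,0,0,0,-6.2]
    - [0,0,0,0,0,-6.2]
    - [0,0,0,0,0,0]
    - [0,0,0,0,0,0]

```text
clock: 3.72
tool_pos: [0.5182, -0.1917, 0.1807]
orientation: [180.0, -0.0, 13.8]
force: [0.2, 0.6, 0.6]
opening: 0.0877
gripper_force: 0.0
```

Run:
```python
from plant import *
import cv2,numpy as np
o=get_obs();print(o['tool_pos'],o['orientation'],o['joint_pos'].round(1))
s=snapshot('wrist');cv2.imwrite('pics/w1.png',s['frame'][:,:,::-1]);print(s['fx'],s['cx'],s['cy'],s['position'],s['attitude'])
for n in range(2):
  for c in('wrist','side','top'):
    snapshot(c)
    print(c,[(round(d['score'],2),d['position'].round(4) if hasattr(d['position'],'round') else d['position']) for d in spot_point(c,'red_pot_center')[:4]])
```

```text
[ 0.51817178 -0.1916817   0.18065408] [ 1.79996581e+02 -1.23375001e-02  1.38156957e+01] [  0.   12.1 -20.2   0.  -57.7 103.8]
325.19226210127806 282.6708677013827 208.3018488123734 [ 0.58780314 -0.17346519  0.31933529] [ 1.64226061e+02 -1.45063249e-03 -7.61155645e+01]
wrist [(0.9, [0.6079, -0.0348, 0.0271]), (0.73, [0.337, -0.1625, 0.0277]), (0.71, [0.5259, -0.1963, 0.0302]), (0.59, [0.511, -0.0529, 0.0327])]
side [(0.96, [0.5092, -0.0509, 0.0355]), (0.89, [0.521, -0.1977, 0.0347]), (0.86, [0.334, -0.1626, 0.0324]), (0.76, [0.6067, -0.0384, 0.031])]
top [(0.6, [0.3424, -0.1613, 0.0312]), (0.53, [0.5182, -0.1945, 0.029]), (0.32, [0.51, 0.3472, -0.0033])]
wrist [(0.62, [0.5076, -0.0542, 0.031]), (0.56, [0.5238, -0.1954, 0.0306])]
side [(0.83, [0.521, -0.1951, 0.0334]), (0.79, [0.5145, -0.0544, 0.0317]), (0.69, [0.3336, -0.1626, 0.0293]), (0.68, [0.6037, -0.0357, 0.0312])]
top [(0.63, [0.3388, -0.1619, 0.0294]), (0.49, [0.5166, -0.1924, 0.034])]
```

View pics/w1.png

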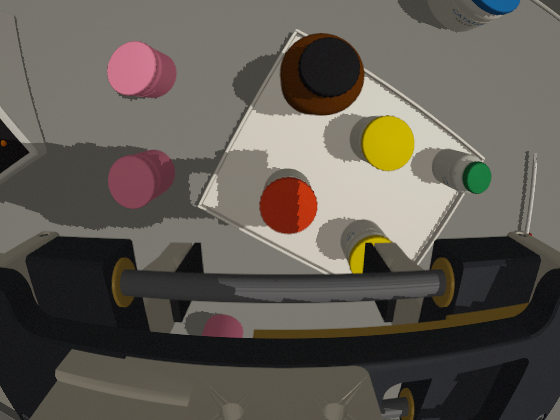

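The wrist view shows the red cap at (288,205), half in shadow. The yellow caps are at (388,143) and (370,262). Next I'll turn the cap pixels into a position.

```bash
cat > h.py <<'E'
import cv2,numpy as np
from scipy.spatial.transform import Rotation as R
def ray(s,u,v,fish):
    x,y=(u-s['cx'])/s['fx'],(v-s['cy'])/s['fy']
    if fish:
        r=np.hypot(x,y); d=np.array([x/r*np.sin(r),y/r*np.sin(r),np.cos(r)])
    else: d=np.array([x,y,1.])
    return R.from_euler('xyz',s['attitude'],degrees=True).apply(d)
def atz(s,u,v,z,fish):
    d=ray(s,u,v,fish);p=np.array(s['position']);return p+d*(z-p[2])/d[2]
def blob(f,lo,hi,box):
    h=cv2.cvtColor(f,cv2.COLOR_RGB2HSV);m=cv2.inRange(h,lo,hi)
    k=np.zeros_like(m);k[box[1]:box[3],box[0]:box[2]]=255;m&=k
    c=max(cv2.findContours(m,0,2)[0],key=cv2.contourArea);return cv2.minEnclosingCircle(c),cv2.contourArea(c),c
E
python3 - <<'E'
from plant import *
from h import *
for c,box in(('wrist',(240,160,340,250)),('top',(330,180,370,225))):
    s=snapshot(c);f=s['frame']
    (ce,r),a,ct=blob(f,(0,150,60),(6,255,255),box);e=cv2.fitEllipse(ct);print(c,ce,r,a,e[0],atz(s,*ce,.062,c=='wrist'),atz(s,*e[0],.062,c=='wrist'))
E
```

```text
wrist (288.0, 205.0) 28.653196334838867 2005.5 (286.1556091308594, 205.422119140625) [ 0.52097141 -0.19443958  0.062     ] [ 0.52025602 -0.19306106  0.062     ]
top (350.5, 207.0) 6.576573371887207 26.0 (351.1512451171875, 208.16259765625) [ 0.50868797 -0.19939064  0.062     ] [ 0.50548227 -0.20119323  0.062     ]
```

Request:
play_rows:
  plan:
    - [0.15,0.25,2.5,0,0,0]
    - [0,0,2.5,0,0,0]
    - [0,0,2.5,0,0,0]
    - [0,0,2.0,0,0,0]
    - [0,0,1.5,0,0,0]
    - [0,0,1.0,0,0,0]
    - [0,0,1.0,0,0,0]
    - [0,0,0,0,0,0]
    - [0,0,0,0,0,0]
  grip: 7.2

```text
clock: 5.22
tool_pos: [0.5203, -0.1938, 0.0506]
orientation: [180.0, 0.0, 14.0]
force: [0.1, -0.1, 0.3]
opening: 0.0723
gripper_force: 0.0
```

Request:
play_rows:
  plan:
    - [0,0,0,0,0,0]
    - [0,0,0,0,0,0]
    - [0,0,0,0,0,0]
    - [0,0,0,0,0,0]
    - [0,0,0,0,0,0]
    - [0,0,0,0,0,0]
    - [0,0,0,0,0,0]
  grip: 4

```text
clock: 5.8
tool_pos: [0.5205, -0.1938, 0.051]
orientation: [180.0, -0.0, 14.0]
force: [0.4, -0.4, 2.0]
opening: 0.046
gripper_force: 29.9
```

Request:
play_rows:
  plan:
    - [0,0,-0.3,0,0,0]
    - [0,0,-0.8,0,0,0]
    - [0,0,-1.5,0,0,0]
    - [0,0,-2.5,0,0,0]
    - [0,0,-2.5,0,0,0]
    - [0,0,-2.5,0,0,0]
    - [0.2,-1,-2.5,0,0,0]
    - [0.4,-2,-1.5,0,0,0]
    - [0.5,-3,-0.8,0,0,0]
    - [0.5,-3.5,0,0,0,0]
    - [0.5,-3.5,0,0,0,0]
    - [0.5,-3.5,0,0,0,0]
    - [0.5,-3.5,0,0,0,0]
    - [0.5,-3.5,0,0,0,0]
    - [0.5,-3.5,0,0,0,0]
    - [0.5,-3.5,0,0,0,0]
    - [0.5,-3.5,0,0,0,0]
    - [0.4,-3,0,0,0,0]
    - [0.2,-1.5,0,0,0,0]
    - [0,-0.9,0,0,0,0]

```text
clock: 7.47
tool_pos: [0.4797, 0.2044, 0.2]
orientation: [-180.0, -0.0, 14.1]
force: [-0.2, -0.7, -0.5]
opening: 0.0464
gripper_force: 29.9
```

Run:
```python
from plant import *
import cv2,numpy as np,pickle
snapshot('side')
o=get_obs();print(o['clock'],o['tool_pos'],o['orientation'],o['opening'],o['gripper_force'],o['joint_pos'].round(1))
s=snapshot('wrist');cv2.imwrite('pics/w2.png',s['frame'][:,:,::-1]);pickle.dump(s,open('w2.pkl','wb'))
for t in('clamp_seat','knob_grip','jaw_left','jaw_right','shaker'):
  for n in range(2):
    snapshot('wrist')
    print(t,[(round(d['score'],2),np.round(d['position'],4)) for d in spot_point('wrist',t)[:2]])
```

```text
7.5167 [0.47962045 0.20451062 0.19985233] [-1.79982298e+02 -9.75711240e-03  1.41088471e+01] 0.046095450243213466 29.9264826549188 [ 44.7   8.2 -22.4  -0.  -59.5  59.4]
clamp_seat [(0.58, array([0.5752, 0.2229, 0.067 ]))]
clamp_seat [(0.91, array([0.5737, 0.2228, 0.0665])), (0.16, array([ 0.5121,  0.3523, -0.0022]))]
knob_grip [(0.58, array([0.472 , 0.1616, 0.0766]))]
knob_grip [(0.59, array([0.4734, 0.1611, 0.0763]))]
jaw_left []
jaw_left []
jaw_right []
jaw_right [(0.48, array([ 0.5129,  0.3497, -0.0014]))]
shaker [(0.68, array([0.5463, 0.2053, 0.0012]))]
shaker [(0.97, array([0.5489, 0.2054, 0.0027]))]
```

View pics/w2.png

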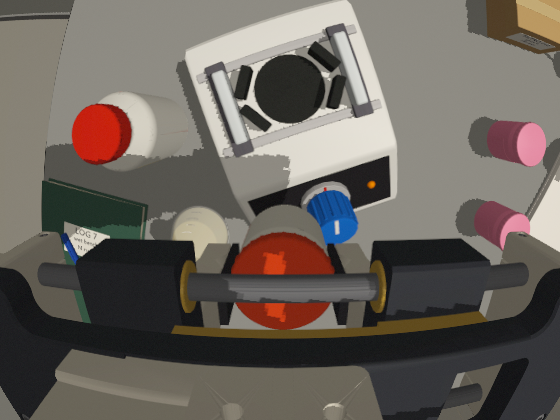

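The wrist view shows the pad at (290,88), the blocks running (214,70)–(241,148) and (336,30)–(369,110), the knob at (332,215), the white bottle at (110,132) and the flask at (200,235). The pot is held upright.

Run:
```python
from h import *
import pickle
s=pickle.load(open('w2.pkl','rb'));f=s['frame']
g=cv2.cvtColor(f,cv2.COLOR_RGB2GRAY);m=(g<45).astype('uint8')*255
m=cv2.morphologyEx(m,cv2.MORPH_OPEN,cv2.getStructuringElement(2,(9,9)))
n,l,st,ce=cv2.connectedComponentsWithStats(m);k=l[88,290];print(st[k],ce[k])
c=cv2.findContours((l==k).astype('uint8'),0,2)[0][0];e=cv2.fitEllipse(c);print(e)
P=[atz(s,*p[0],.067,1) for p in c];P=np.array(P)[:,:2].astype('float32');print('pad world',cv2.minEnclosingCircle(P),cv2.fitEllipse(P),atz(s,*e[0],.067,1))
for a,b in(((214,70),(241,148)),((336,30),(369,110))):
    d=atz(s,*b,.091,1)-atz(s,*a,.091,1);print('yaw',np.degrees(np.arctan2(-d[1],-d[0])),np.linalg.norm(d))
k=[atz(s,*p,.066,1)[:2] for p in((187,62),(249,198),(347,3),(391,148))];print(np.array(k).round(4))
```

```text
[ 255   55   70   68 3688] [289.26789588  88.32700651]
((289.2402648925781, 88.37181091308594), (66.89640808105469, 68.43533325195312), 95.1922607421875)
pad world ((0.5754979848861694, 0.2239903211593628), 0.02880612574517727) ((0.5754238963127136, 0.22416476905345917), (0.056309301406145096, 0.05656968057155609), 102.76817321777344) [0.57514353 0.22415251 0.067     ]
yaw 32.49655146785781 0.06428925714735531
yaw 36.74685828874882 0.06723715847607434
[[0.5794 0.3143]
 [0.4763 0.2348]
 [0.663  0.1957]
 [0.5502 0.1265]]
```

Request:
play_rows:
  plan:
    - [1,0.05,0,0,0,0]
    - [2,0.1,0,0,0,0]
    - [2.5,0.1,0,0,0,0]
    - [2.2,0.1,0,0,0,0]
    - [1.3,0.05,0,0,0,0]
    - [0.76,0.02,0,0,0,0]
    - [0,0,1,0,0,0]
    - [0,0,1.5,0,0,0]
    - [0,0,1.5,0,0,0]
    - [0,0,1,0,0,0]
    - [0,0,0.6,0,0,0]
    - [0,0,0,0,0,0]
    - [0,0,0,0,0,0]

```text
clock: 9.65
tool_pos: [0.5757, 0.2219, 0.1436]
orientation: [180.0, 0.0, 14.0]
force: [0.7, 0.9, -0.6]
opening: 0.0462
gripper_force: 29.9
```

Run:
```python
from plant import *
from h import *
o=get_obs();print(o['tool_pos'],o['orientation'],o['force'])
s=snapshot('side');a=s['frame'][130:210,235:335,::-1]
w=snapshot('wrist')['frame'][:,:,::-1]
cv2.imwrite('pics/p3.png',np.hstack([cv2.resize(a,(400,320),interpolation=2),cv2.resize(w,(400,320),interpolation=3)]))
```

```text
[0.57570366 0.22191048 0.14364815] [1.79982819e+02 5.89783600e-03 1.40282608e+01] [ 0.6781493   0.87442105 -0.55788781]
```

View pics/p3.png

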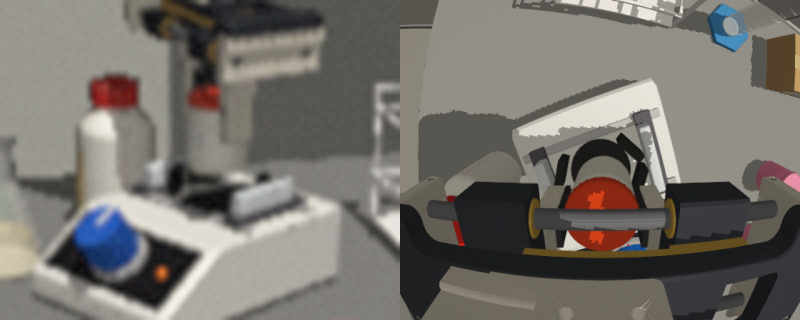

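The side crop shows the pot hanging upright over the pad at about (205,130), clear of the jaws. I'll correct y by about 2 mm and lower.

Request:
play_rows:
  plan:
    - [0,-0.23,0.5,0,0,0]
    - [0,0,0.8,0,0,0]
    - [0,0,0.7,0,0,0]
    - [0,0,0.4,0,0,0]
    - [0,0,0.15,0,0,0]
    - [0,0,0.1,0,0,0]
    - [0,0,0,0,0,0]
    - [0,0,0,0,0,0]

```text
clock: 10.42
tool_pos: [0.5754, 0.2242, 0.1172]
orientation: [180.0, -0.0, 14.0]
force: [-0.2, 0.1, -0.8]
opening: 0.0459
gripper_force: 29.9
```

Request:
play_rows:
  plan:
    - [0,0,0.1,0,0,0]
    - [0,0,0,0,0,0]
    - [0,0,0,0,0,0]

```text
clock: 10.67
tool_pos: [0.5753, 0.2242, 0.1162]
orientation: [-180.0, -0.0, 14.0]
force: [1.2, -0.1, -0.6]
opening: 0.0463
gripper_force: 29.9
```

Request:
play_rows:
  plan:
    - [0,0,0.1,0,0,0]
    - [0,0,0,0,0,0]
    - [0,0,0,0,0,0]

```text
clock: 10.92
tool_pos: [0.5754, 0.2242, 0.1152]
orientation: [-180.0, -0.0, 14.0]
force: [0.1, -0.7, 0.3]
opening: 0.0468
gripper_force: 29.9
```

Request:
play_rows:
  plan:
    - [0,0,0.05,0,0,0]
    - [0,0,0,0,0,0]
    - [0,0,0,0,0,0]

```text
clock: 11.17
tool_pos: [0.5756, 0.2242, 0.1152]
orientation: [-180.0, -0.0, 14.0]
force: [-1.0, -1.3, 4.9]
opening: 0.0458
gripper_force: 29.9
```

Contact is confirmed at about 5 N up. Release and rise.

Request:
play_rows:
  plan:
    - [0,0,0,0,0,0]
    - [0,0,0,0,0,0]
    - [0,0,0,0,0,0]
    - [0,0,0,0,0,0]
    - [0,0,0,0,0,0]
    - [0,0,-0.5,0,0,0]
    - [0,0,-1.5,0,0,0]
    - [0,0,-3,0,0,0]
    - [0,0,-3,0,0,0]
    - [0,0,-3,0,0,0]
    - [0,0,-3,0,0,0]
    - [0,0,0,0,0,0]
  grip: 7.4

```text
clock: 12.17
tool_pos: [0.5779, 0.2252, 0.2621]
orientation: [-179.9, -0.6, 14.1]
force: [0.9, 0.6, 1.4]
opening: 0.0742
gripper_force: 0.0
```

Run:
```python
from plant import *
from h import *
import pickle
o=get_obs();print(o['clock'],o['tool_pos'],o['orientation'],o['joint_pos'].round(1))
ss={c:snapshot(c) for c in('side','top','wrist')}
pickle.dump(ss,open('s4.pkl','wb'))
a=ss['side']['frame'][130:210,235:335,::-1];w=ss['top']['frame'][140:240,155:255,::-1]
cv2.imwrite('pics/p4.png',np.hstack([cv2.resize(a,(400,320),interpolation=2),cv2.resize(w,(320,320),interpolation=2)]))
for c in ss:
  for t in('red_pot_center','knob_grip','shaker','jaw_left','jaw_right'):
    print(c,t,[(round(d['score'],2),np.round(d['position'],4)) for d in spot_point(c,t)[:5] if d['position'][1]>.1])
```

```text
12.1667 [0.5779029  0.22519245 0.26207795] [-179.87377532   -0.58093275   14.05835124] [ 39.4  14.5  -5.7   0.1 -69.2  64.6]
side red_pot_center [(0.84, array([0.5744, 0.2227, 0.1007]))]
side knob_grip [(0.65, array([0.4749, 0.1583, 0.0692]))]
side shaker [(0.76, array([ 0.543 ,  0.208 , -0.0053])), (0.21, array([0.5724, 0.2306, 0.0661]))]
side jaw_left [(0.51, array([0.5715, 0.2331, 0.0673]))]
side jaw_right [(0.6, array([0.5817, 0.2179, 0.0634]))]
top red_pot_center [(0.75, array([0.5706, 0.2251, 0.0973]))]
top knob_grip [(0.51, array([0.4753, 0.1569, 0.0644]))]
top shaker [(0.9, array([ 5.467e-01,  2.067e-01, -4.000e-04]))]
top jaw_left [(0.72, array([0.5726, 0.2303, 0.0671]))]
top jaw_right [(0.7, array([0.5833, 0.2124, 0.063 ]))]
wrist red_pot_center [(0.66, array([0.5772, 0.2244, 0.0973])), (0.31, array([ 0.5142,  0.3518, -0.0011]))]
wrist knob_grip [(0.52, array([0.473 , 0.1608, 0.0729]))]
wrist shaker []
wrist jaw_left []
wrist jaw_right []
```

View pics/p4.png

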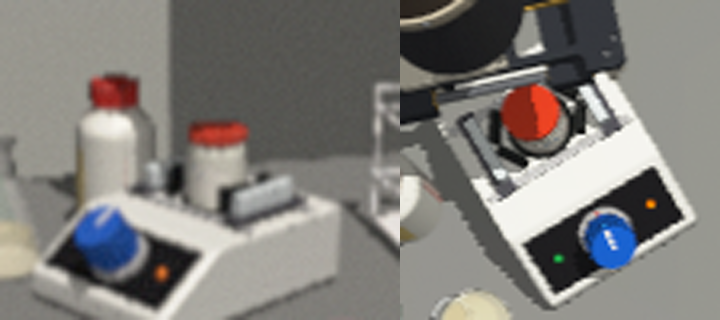

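The crops show the pot upright on the pad, between the open jaws. Next I'll fit the knob pose.

Run:
```python
from h import *
import pickle
from scipy.optimize import minimize
ss=pickle.load(open('s4.pkl','rb'));w2=pickle.load(open('w2.pkl','rb'))
def proj(s,P,fish):
    p=R.from_euler('xyz',s['attitude'],degrees=True).inv().apply(P-np.array(s['position']))
    if fish:
        r=np.hypot(p[:,0],p[:,1]);t=np.arctan2(r,p[:,2]);return np.c_[s['cx']+s['fx']*t*p[:,0]/r,s['cy']+s['fx']*t*p[:,1]/r]
    return np.c_[s['cx']+s['fx']*p[:,0]/p[:,2],s['cy']+s['fy']*p[:,1]/p[:,2]]
s=ss['top'];h=cv2.cvtColor(s['frame'],cv2.COLOR_RGB2HSV);L=[]
for lo,hi in(((50,120,60),(80,255,255)),((8,180,120),(20,255,255))):
    m=cv2.inRange(h,lo,hi);k=np.zeros_like(m);k[185:235,190:248]=255;yy,xx=np.where(m&k);L.append(atz(s,xx.mean(),yy.mean(),.05,0));print(len(xx),xx.mean(),yy.mean(),L[-1])
d=L[0]-L[1];psi0=np.degrees(np.arctan2(-d[0],d[1]));print('psi LED',psi0,'mid',(L[0]+L[1])/2)
a=np.linspace(0,2*np.pi,40)
def model(v,psi):
    q=R.from_euler('zyx',[psi,-35,0],degrees=True)
    c=np.c_[.0203*np.cos(a),.0203*np.sin(a),0*a]
    return q.apply(np.r_[c+[0,0,-.017],c+[0,0,.010]])+v
T=[]
for s,f,b in((ss['top'],0,(205,195,235,225)),(ss['side'],0,(245,175,280,205)),(w2,1,(300,180,365,250))):
    h=cv2.cvtColor(s['frame'],cv2.COLOR_RGB2HSV);m=cv2.inRange(h,(100,120,40),(125,255,255));k=np.zeros_like(m);k[b[1]:b[3],b[0]:b[2]]=1;m=(m>0)&(k>0)
    c=cv2.convexHull(np.argwhere(m)[:,::-1].astype('int32')).reshape(-1,2);k=cv2.fillConvexPoly(np.zeros(m.shape,'uint8'),c,1);T.append((s,f,k,b));print(k.sum())
def cost(p,psi):
    e=0
    for s,f,k,b in T:
        S=8;hull=cv2.convexHull(((proj(s,model(p,psi),f)-[b[0]-10,b[1]-10]+.5)*S).astype('float32'))
        W=(b[2]-b[0]+20,b[3]-b[1]+20);M=cv2.fillConvexPoly(np.zeros((W[1]*S,W[0]*S),'uint8'),hull.astype('int32'),1)
        t=cv2.resize(k[b[1]-10:b[3]+10,b[0]-10:b[2]+10],None,fx=S,fy=S,interpolation=0)
        e+=(M!=t).sum()/t.sum()
    return e
for psi in(29,31,33,35):
    sol=minimize(cost,[.4745,.1585,.071],args=(psi,),method='Nelder-Mead',options=dict(initial_simplex=np.array([.4745,.1585,.071])+.005*np.r_[np.zeros((1,3)),np.eye(3)]))
    g=sol.x;print(psi,g.round(4),sol.fun,'seat dir',np.degrees(np.arctan2(.2241-g[1],.5753-g[0])))
```

```text
7 204.0 220.28571428571428 [0.46384788 0.20411067 0.05      ]
7 233.0 203.28571428571428 [0.51329812 0.12585149 0.05      ]
psi LED 32.28788608611111 mid [0.488573   0.16498108 0.05      ]
230
187
2029
29 [0.4753 0.1585 0.0661] 0.44064263547372673 seat dir 33.27419166291568
31 [0.4751 0.1584 0.066 ] 0.44106261188327267 seat dir 33.24730380856189
33 [0.4751 0.1583 0.0666] 0.4415971692758536 seat dir 33.31249632582039
35 [0.4753 0.1581 0.0662] 0.44209721810571867 seat dir 33.411219365957145
```

Request:
play_rows:
  plan:
    - [-2,0.7,0,0,0,0]
    - [-3.4,1.2,0,0,0,0]
    - [-3.4,1.2,0,0,0,0]
    - [-3.4,1.2,0,0,0,0]
    - [-3.4,1.2,0,0,0,0]
    - [-1.4,0.5,0,0,0,0]
    - [0,0,0,2.28,6.62,0]
    - [0,0,0,2.28,6.62,0]
    - [0,0,0,2.28,6.62,0]
    - [0,0,0,2.28,6.62,0]
    - [0,0,0,2.28,6.62,0]
    - [0,0,0,0,0,0]
    - [0,0,0,0,0,0]
    - [0,0,0,0,0,0]
  grip: 6.2

```text
clock: 14.23
tool_pos: [0.4241, 0.1238, 0.2539]
orientation: [-167.2, -32.8, 10.2]
force: [-0.1, -0.1, -1.2]
opening: 0.0616
gripper_force: 0.0
```

```bash
cat >> h.py <<'E'
def need(o,G,psi,out):
    "tool-axis shift (cm) and tilt rotvec (deg) to stand `out` m out along the knob axis"
    n=R.from_euler('zy',[psi,-35],degrees=True).apply([0,0,1])
    q=R.from_euler('xyz',o['orientation'],degrees=True)
    z=q.apply([0,0,1]);ax=np.cross(z,-n);ang=np.degrees(np.arcsin(np.linalg.norm(ax)))
    rv=q.inv().apply(ax/np.linalg.norm(ax)*ang)
    print('shift cm',(q.inv().apply(np.array(G)+out*n-o['tool_pos'])*100).round(2),'tilt',rv.round(2))
E
python3 - <<'E'
from plant import *
from h import *
import pickle
o=get_obs();print(o['clock'],o['tool_pos'],o['orientation'],o['joint_pos'].round(1))
need(o,[.4752,.1584,.068],33,.07)
for c in('side','wrist','top'):
    s=snapshot(c)
    print(c,[(round(d['score'],2),np.round(d['position'],4)) for d in spot_point(c,'knob_grip')[:1]])
    if c=='wrist':cv2.imwrite('pics/w5.png',s['frame'][:,:,::-1])
E
```

```text
14.2333 [0.42413761 0.12377473 0.25391068] [-167.21303283  -32.76367753   10.21234395] [ 47.8 -24.2 -57.9  21.4 -23.7  39. ]
shift cm [-5.54 -0.54 12.15] tilt [-18.62   1.83  -0.  ]
side [(0.74, array([0.4765, 0.1578, 0.0715]))]
wrist [(0.76, array([0.4749, 0.1646, 0.0757]))]
top [(0.68, array([ 0.5112,  0.3515, -0.0011]))]
```

View pics/w5.png

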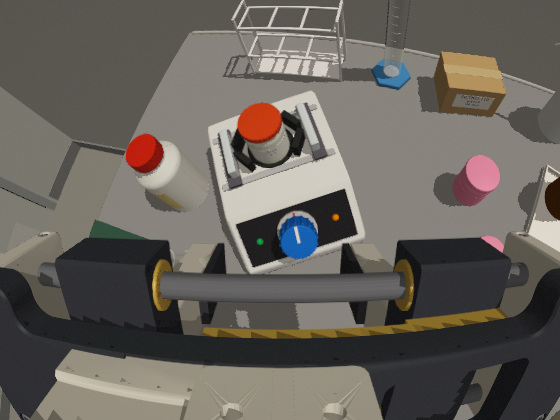

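The wrist view shows the pot standing upright in the jaws at (263,135), the knob at (299,236) and the LEDs at (260,241) and (336,217). My Euler order for the knob axis was extrinsic and therefore wrong. I'll refit with it corrected.

```bash
sed -i "s/'zy'/'ZY'/" h.py
python3 - <<'E'
from plant import *
from h import *
import pickle
from scipy.optimize import minimize
ss=pickle.load(open('s4.pkl','rb'));w2=pickle.load(open('w2.pkl','rb'));o=get_obs();w5=snapshot('wrist')
def proj(s,P,fish):
    p=R.from_euler('xyz',s['attitude'],degrees=True).inv().apply(P-np.array(s['position']))
    if fish:
        r=np.hypot(p[:,0],p[:,1]);t=np.arctan2(r,p[:,2]);return np.c_[s['cx']+s['fx']*t*p[:,0]/r,s['cy']+s['fx']*t*p[:,1]/r]
    return np.c_[s['cx']+s['fx']*p[:,0]/p[:,2],s['cy']+s['fy']*p[:,1]/p[:,2]]
d=atz(w5,260,241,.05,1)-atz(w5,336,217,.05,1);print('psi w5',np.degrees(np.arctan2(-d[0],d[1])))
a=np.linspace(0,2*np.pi,40)
def model(v,psi):
    q=R.from_euler('ZY',[psi,-35],degrees=True);c=np.c_[.0202*np.cos(a),.0202*np.sin(a),0*a]
    return q.apply(np.r_[c+[0,0,-.018],c+[0,0,.010]])+v
T=[]
for s,f,b in((ss['top'],0,(205,195,235,225)),(ss['side'],0,(245,175,280,205)),(w2,1,(300,180,365,250)),(w5,1,(270,205,330,262))):
    h=cv2.cvtColor(s['frame'],cv2.COLOR_RGB2HSV);m=cv2.inRange(h,(100,120,40),(125,255,255));k=np.zeros_like(m);k[b[1]:b[3],b[0]:b[2]]=1;m=(m>0)&(k>0)
    c=cv2.convexHull(np.argwhere(m)[:,::-1].astype('int32')).reshape(-1,2);k=cv2.fillConvexPoly(np.zeros(m.shape,'uint8'),c,1);T.append((s,f,k,b))
def costs(p,psi):
    e=[]
    for s,f,k,b in T:
        S=8;hull=cv2.convexHull(((proj(s,model(p,psi),f)-[b[0]-10,b[1]-10]+.5)*S).astype('float32'))
        W=(b[2]-b[0]+20,b[3]-b[1]+20);M=cv2.fillConvexPoly(np.zeros((W[1]*S,W[0]*S),'uint8'),hull.astype('int32'),1)
        t=cv2.resize(k[b[1]-10:b[3]+10,b[0]-10:b[2]+10],None,fx=S,fy=S,interpolation=0)
        e.append((M!=t).sum()/t.sum())
    return np.array(e)
for psi in(29,31,33,35):
    x0=np.array([.4745,.1585,.071]);sol=minimize(lambda p:costs(p,psi).sum(),x0,method='Nelder-Mead',options=dict(initial_simplex=x0+.005*np.r_[np.zeros((1,3)),np.eye(3)]))
    g=sol.x;print(psi,g.round(4),costs(g,psi).round(3),'seat dir',np.degrees(np.arctan2(.2241-g[1],.5753-g[0])))
need(o,[.475,.159,.069],33,.07)
E
```

```text
psi w5 32.54343861086847
29 [0.4749 0.1583 0.067 ] [0.113 0.098 0.114 0.1  ] seat dir 33.21365983407268
31 [0.4747 0.1583 0.0671] [0.123 0.097 0.115 0.093] seat dir 33.19335342458716
33 [0.4748 0.1584 0.0671] [0.127 0.1   0.116 0.088] seat dir 33.17489753204076
35 [0.4749 0.1584 0.067 ] [0.13  0.099 0.12  0.087] seat dir 33.1922314067612
shift cm [-5.31  1.65 11.62] tilt [ 0.09  0.14 -0.  ]
```

Request:
play_rows:
  plan:
    - [0,0.3,2,0,0,0]
    - [-0.6,0.3,2.5,0,0,0]
    - [-1.2,0.3,2.5,0,0,0]
    - [-1.3,0.3,2,0,0,0]
    - [-1.3,0.3,1.5,0,0,0]
    - [-0.9,0.15,1,0,0,0]
    - [0,0,0,0,0,0]
    - [0,0,0,0,0,0]
    - [0,0,0,0,0,0]

```text
clock: 15.33
tool_pos: [0.4601, 0.1222, 0.1457]
orientation: [-165.3, -30.6, 10.9]
force: [0.1, 0.6, 0.2]
opening: 0.0614
gripper_force: 0.0
```

Run:
```python
from plant import *
from h import *
o=get_obs();print(o['clock'],o['tool_pos'],o['orientation'],o['joint_pos'].round(1),o['force'],o['moment'])
need(o,[.4748,.1584,.0675],33,.003)
```

```text
15.3333 [0.46010733 0.1222255  0.14569026] [-165.33705533  -30.64963772   10.8643882 ] [ 38.9  -6.3 -58.2   6.   -4.5  60.1] [0.09554696 0.57139501 0.22030824] [-1.22039358  1.40161556 -0.05581461]
shift cm [-2.17 -1.2   8.09] tilt [-2.17  2.26 -0.  ]
```

```bash
cat > kin.py <<'E'
import numpy as np
from scipy.optimize import least_squares
from scipy.spatial.transform import Rotation as R
D=[([83.3154,20.5913,.6333,-.0214,-70.1345,-16.5072],[.26565,.62003,.24462],[179.9056,-.007,-23.1991]),
([0,12.1,-20.2,0,-57.7,103.8],[.51817,-.19168,.18065],[179.9966,-.0123,13.8157]),
([44.7,8.2,-22.4,0,-59.5,59.4],[.47962,.20451,.19985],[-179.98,-.0098,14.1088]),
([39.4,14.5,-5.7,.1,-69.2,64.6],[.5779,.22519,.26208],[-179.874,-.5809,14.0584]),
([47.8,-24.2,-57.9,21.4,-23.7,39.],[.42414,.12377,.25391],[-167.213,-32.7637,10.2123]),
([38.9,-6.3,-58.2,6,-4.5,60.1],[.46011,.12223,.14569],[-165.337,-30.6496,10.8644])]
lo=np.array([-176.03,-82.01,-58.28,-173.87,-174.79,-173.66]);hi=np.array([176.03,121.73,71.71,95.51,-.11,173.66])
def rot(a,d): return R.from_rotvec(np.array(a)*d,degrees=True)
def fk(q,k,s=(1,1)):
    h,a1,a2,e,a3,L,off=k
    A=rot([0,0,1],q[0]);B=A*rot([0,1,0],q[1]);C=B*rot([0,1,0],-q[2]);D4=C*rot([1,0,0],s[0]*q[3]);E=D4*rot([0,1,0],-q[4])
    # tool at q6: x along tool z
    p=A.apply([a1,off,h])+B.apply([0,0,a2])+C.apply([a3,0,e])+E.apply([L,0,0])
    F=E*rot([1,0,0],s[1]*q[5])
    M=F.as_matrix();base=R.from_matrix(np.c_[M[:,1],M[:,2],M[:,0]])*rot([0,0,1],C6[0])
    return p,base
C6=[0.]
def fit():
    best=None
    for s in((1,1),(1,-1),(-1,1),(-1,-1)):
        def f(x):
            C6[0]=x[7]*100;r=[]
            for q,p,o in D:
                P,Q=fk(q,x[:7],s);r+=list(P-p)+list(.1*(Q.inv()*R.from_euler('xyz',o,degrees=True)).as_rotvec())
            return r
        for c in(0,.9,1.8,-.9):
            r=least_squares(f,[.3,0,.4,0,.4,.2,-.19,c])
            if best is None or r.cost<best[0]: best=(r.cost,r.x,s)
    C6[0]=best[1][7]*100;return best[1][:7],best[2],best[0]
E
python3 - <<'E'
import kin;from kin import *
k,s,c=fit();print(k.round(4),s,c,C6)
n=R.from_euler('ZY',[33,-35],degrees=True).apply([0,0,1]);G=np.array([.4748,.1584,.0675])
for out in(.003,.02,.04,.07):
  for tilt in(35,30,25):
    def f(q):
        P,Q=fk(q,k,s);nn=R.from_euler('ZY',[33,-tilt],degrees=True).apply([0,0,1])
        return list((P-G-out*n)*10)+list((Q.apply([0,0,1])+nn))
    sols=[]
    for q0 in([38,0,-50,6,-10],[38,0,-50,-150,-10],[38,0,-40,-100,-10],[38,0,-40,60,-10]):
        r=least_squares(lambda q:f(list(q)+[60]),q0,bounds=(lo[:5],hi[:5]));sols.append((r.cost,r.x.round(1)))
    b=min(sols,key=lambda t:t[0]);print(out,tilt,b)
E
```

```text
[ 0.3219  0.0247  0.5615 -0.0419  0.4657  0.3977 -0.1885] (-1, -1) 0.0010893157799693148 [np.float64(179.97488615555187)]
0.003 35 (np.float64(0.0060713514790524895), array([  39.2,   13.9,  -58.3, -173.9,  -13.4]))
0.003 30 (np.float64(0.002914258261749574), array([  39.6,   13. ,  -57. , -173.9,   -9.3]))
0.003 25 (np.float64(8.905976251291524e-07), array([ 45. ,  11. , -55.1,  95.5,  -5.1]))
0.02 35 (np.float64(0.006706873462158174), array([  39.8,    9.8,  -58.3, -173.9,   -8.5]))
0.02 30 (np.float64(0.0017100757704773715), array([ 47. ,   7.2, -57.5,  95.5,  -7. ]))
0.02 25 (np.float64(2.2400686785427917e-30), array([ 45.4,   7.5, -55.7,  65.6,  -5.7]))
0.04 35 (np.float64(0.007345328733628467), array([  40.4,    5. ,  -58.3, -173.9,   -3.1]))
0.04 30 (np.float64(0.0009020617339082159), array([ 45.3,   3.5, -58.3,  80.6,  -4.9]))
0.04 25 (np.float64(4.2072722044179075e-30), array([ 46. ,   3.2, -56.1,  41.2,  -8.3]))
0.07 35 (np.float64(0.007748604940626777), array([ 42.6,  -2.6, -58.3,  17. ,  -5.7]))
0.07 30 (np.float64(0.0011256043786683151), array([ 45.9,  -3.5, -58.3,  31.6,  -9.5]))
0.07 25 (np.float64(2.9218189297213966e-28), array([ 46.9,  -3.4, -56.4,  25. , -13.9]))
```

Run:
```python
import kin;from kin import *
k,s,c=fit()
for q,p,o in D:
    P,Q=fk(q,k,s);print(((P-p)*1000).round(1),np.degrees((Q.inv()*R.from_euler('xyz',o,degrees=True)).as_rotvec()).round(2))
```

```text
[-3.5 -1.5  6.9] [0.   0.   0.03]
[-4.6  3.2  8.4] [-0.    0.01  0.01]
[-3.3  1.6  7. ] [0.07 0.1  0.02]
[-0.4  4.4  5.7] [-0.05 -0.    0.  ]
[ 13.3  -8.8 -38.9] [-0.03 -0.06 -0.01]
[ 0.9  3.3 10.9] [ 0.01  0.04 -0.04]
```

Run:
```python
import kin;from kin import *
kin.C6[0]=180
def parts(q):
    A=rot([0,0,1],q[0]);B=A*rot([0,1,0],q[1]);C=B*rot([0,1,0],-q[2]);D4=C*rot([1,0,0],-q[3]);E=D4*rot([0,1,0],-q[4]);return A,B,C,D4,E
# linear in link vectors
def cols(q,names):
    M=dict(zip('ABCDE',parts(q)));return np.array([M[n[0]].apply(np.eye(3)[int(n[1])]) for n in names]).T
for names in(['A0','A1','A2','B2','C0','C2','E0'],['A0','A1','A2','B2','B0','C0','C2','E0'],['A0','A1','A2','B2','C0','C2','E0','E2'],['A1','A2','B2','C0','C2','E0','E2'],['A1','A2','B2','B0','C0','C2','E0']):
    X=np.vstack([cols(q,names) for q,_,_ in D]);y=np.hstack([p for _,p,_ in D])
    w,r,_,sv=np.linalg.lstsq(X,y,rcond=None);print(dict(zip(names,w.round(4))),np.abs(X@w-y).max()*1000,sv.min())
```

```text
{'A0': np.float64(0.0247), 'A1': np.float64(-0.1885), 'A2': np.float64(0.3219), 'B2': np.float64(0.5615), 'C0': np.float64(0.4657), 'C2': np.float64(-0.0419), 'E0': np.float64(0.3977)} 38.922574798399225 0.14557787186396923
{'A0': np.float64(-0.1078), 'A1': np.float64(-0.1894), 'A2': np.float64(0.3121), 'B2': np.float64(0.5343), 'B0': np.float64(0.0871), 'C0': np.float64(0.5106), 'C2': np.float64(-0.0038), 'E0': np.float64(0.3622)} 8.15996391962838 0.14382121239369036
{'A0': np.float64(-0.1453), 'A1': np.float64(-0.1936), 'A2': np.float64(0.3101), 'B2': np.float64(0.5718), 'C0': np.float64(0.5362), 'C2': np.float64(0.0175), 'E0': np.float64(0.4248), 'E2': np.float64(0.0794)} 14.769948370807862 0.1284024337626884
{'A1': np.float64(-0.1921), 'A2': np.float64(0.2927), 'B2': np.float64(0.5272), 'C0': np.float64(0.4532), 'C2': np.float64(-0.0228), 'E0': np.float64(0.3623), 'E2': np.float64(0.0374)} 29.427419636294722 0.1702922259284669
{'A1': np.float64(-0.1904), 'A2': np.float64(0.2899), 'B2': np.float64(0.5015), 'B0': np.float64(0.0558), 'C0': np.float64(0.4448), 'C2': np.float64(-0.0272), 'E0': np.float64(0.3226)} 17.350499659181395 0.16894473294734674
```

Run:
```python
import kin;from kin import *
from plant import get_obs
o=get_obs();D[-1]=(list(o['joint_pos']),list(o['tool_pos']),list(o['orientation']))
def parts(q):
    A=rot([0,0,1],q[0]);B=A*rot([0,1,0],q[1]);C=B*rot([0,1,0],-q[2]);D4=C*rot([1,0,0],-q[3]);E=D4*rot([0,1,0],-q[4]);return A,B,C,D4,E
def cols(q,names):
    M=dict(zip('ABCDE',parts(q)));return np.array([M[n[0]].apply(np.eye(3)[int(n[1])]) for n in names]).T
for names in(['A0','A1','A2','B2','B0','C0','C2','E0','E2'],['A0','A1','A2','B2','B0','C0','C2','D1','E0'],['A0','A1','A2','B2','B0','C0','E0','E2']):
    X=np.vstack([cols(q,names) for q,_,_ in D]);y=np.hstack([p for _,p,_ in D])
    w,r,_,sv=np.linalg.lstsq(X,y,rcond=None);print(dict(zip(names,w.round(4))),((X@w-y)*1000).round(1).reshape(-1,3).tolist(),sv.min())
# parallelogram test: 2 -angle forearm absolute etc
names=['A0','A1','A2','B2','C0','C2','E0']
def cols2(q,s2):
    A=rot([0,0,1],q[0]);B=A*rot([0,1,0],q[1]+s2);C=A*rot([0,1,0],q[1]-q[2]);E=C*rot([1,0,0],-q[3])*rot([0,1,0],-q[4])
    M=dict(A=A,B=B,C=C,E=E);return np.array([M[n[0]].apply(np.eye(3)[int(n[1])]) for n in names]).T
```

```text
{'A0': np.float64(-0.1411), 'A1': np.float64(-0.1912), 'A2': np.float64(0.3101), 'B2': np.float64(0.545), 'B0': np.float64(0.065), 'C0': np.float64(0.5273), 'C2': np.float64(0.0098), 'E0': np.float64(0.3816), 'E2': np.float64(0.031)} [[-1.3, -5.8, 0.4], [0.5, 0.5, -6.4], [3.3, 4.4, -1.2], [0.9, 2.1, 5.3], [3.4, -4.7, -2.1], [-2.3, 1.5, 4.0]] 0.12365657223064089
{'A0': np.float64(0.0026), 'A1': np.float64(-0.0011), 'A2': np.float64(0.196), 'B2': np.float64(0.6001), 'B0': np.float64(-0.0002), 'C0': np.float64(0.4612), 'C2': np.float64(0.0006), 'D1': np.float64(-0.1908), 'E0': np.float64(0.3563)} [[0.1, -0.2, 0.0], [0.2, -0.2, -0.1], [-0.1, -0.0, -0.4], [-0.1, 0.3, 0.3], [-0.1, 0.0, -0.0], [0.1, -0.1, 0.2]] 0.05172585699511397
{'A0': np.float64(-0.1322), 'A1': np.float64(-0.1909), 'A2': np.float64(0.3208), 'B2': np.float64(0.5423), 'B0': np.float64(0.0661), 'C0': np.float64(0.5263), 'E0': np.float64(0.3812), 'E2': np.float64(0.027)} [[-1.5, -5.2, -0.3], [-0.3, 0.8, -5.9], [2.8, 4.4, -0.9], [1.4, 2.9, 4.6], [5.0, -4.5, -2.6], [-3.5, 0.4, 5.0]] 0.12596176533995532
```

The model now fits to 0.4 mm: the 0.19 m lateral offset rides on joint 4, so other wrist configurations can reach. Next I'll search IK for the knob pose.

```bash
cat > kin.py <<'E'
import numpy as np
from scipy.optimize import least_squares
from scipy.spatial.transform import Rotation as R
lo=np.array([-176.03,-82.01,-58.28,-173.87,-174.79,-173.66]);hi=np.array([176.03,121.73,71.71,95.51,-.11,173.66])
def rot(a,d): return R.from_rotvec(np.array(a)*d,degrees=True)
def fk(q,pts=False):
    A=rot([0,0,1],q[0]);B=A*rot([0,1,0],q[1]);C=B*rot([0,1,0],-q[2]);D=C*rot([1,0,0],-q[3]);E=D*rot([0,1,0],-q[4])
    e=np.array([.0015,0,.196])+B.apply([0,0,.6]);w=e+C.apply([.4612,0,0]);v=w+D.apply([0,-.1913,0]);p=v+E.apply([.3563,0,0])
    M=(E*rot([1,0,0],-q[5])).as_matrix();Q=R.from_matrix(np.c_[M[:,1],M[:,2],M[:,0]])*rot([0,0,1],180)
    return (e,w,v,p) if pts else (p,Q)
G=np.array([.4748,.1584,.0675]);n=R.from_euler('ZY',[33,-35],degrees=True).apply([0,0,1])
def ik(out,q0,tilt=35,psi=33):
    nn=R.from_euler('ZY',[psi,-tilt],degrees=True).apply([0,0,1])
    def f(q):
        P,Q=fk(list(q)+[0]);return list((P-G-out*n)*5)+list(Q.apply([0,0,1])+nn)
    return least_squares(f,np.clip(q0,lo[:5]+.5,hi[:5]-.5),bounds=(lo[:5],hi[:5]))
E
python3 - <<'E'
from kin import *
rng=np.random.default_rng(0);S={}
for i in range(150):
    q0=[rng.uniform(-60,120),rng.uniform(-60,90),rng.uniform(-58,70),rng.uniform(-173,95),rng.uniform(-170,-1)]
    r=ik(.003,q0)
    if r.cost<1e-8: S.setdefault(tuple((r.x/3).round()),r.x)
for q in list(S.values())[:25]: print(q.round(1),[p.round(2).tolist() for p in fk(list(q)+[0],True)[:3]])
E
python3 - <<'E'
from kin import *
from plant import get_obs
o=get_obs();print('fk check',fk(o['joint_pos'])[0]-o['tool_pos'])
rng=np.random.default_rng(0);S=[]
for i in range(120):
    q0=[rng.uniform(-60,120),rng.uniform(-60,90),rng.uniform(-58,70),rng.uniform(-173,95),rng.uniform(-170,-1)]
    r=ik(.003,q0);S.append((r.cost,r.x))
S.sort(key=lambda t:t[0]);last=None
for c,q in S[:60]:
    if last is None or abs(q-last).max()>4: 
        P,Q=fk(list(q)+[0]);z=Q.apply([0,0,1]);print(c,q.round(1),((P-G-.003*n)*1000).round(1),np.degrees(np.arccos(-z@n)).round(1))
    last=q
for tilt in(35,32,29,26,23,20):
    r=min((ik(.003,q,tilt) for c,q in S[:60:6]),key=lambda r:r.cost);print(tilt,r.cost,r.x.round(1))
E
```

```text
fk check [-0.0010575  -0.00139476 -0.00025356]
0.0010530167103088566 [ 36.7   7.2 -46.5 -34.3  -0.1] [ 0.9 -1.6 -1.8] 2.5
35 0.0010530167105263723 [ 36.7   7.2 -46.5 -34.3  -0.1]
32 0.0019597069417631404 [ 39.2   7.3 -49.7 -20.5  -0.1]
29 0.002200062913818159 [ 40.7   7.3 -53.6  -4.3  -0.1]
26 0.0015942071995264022 [ 40.5   7.1 -56.8  10.9  -1. ]
23 0.0005966181738409185 [ 40.1   7.  -58.3  21.1  -2.8]
20 1.8283791630146825e-05 [ 40.5   7.2 -58.3  25.3  -5.3]
```

Run:
```python
from kin import *
rng=np.random.default_rng(1)
st=[[36.7,7.2,-46.5,-34.3,-2],[30,5,-40,-60,-10],[20,5,-40,-90,-20],[40,7,-50,-120,-10]]
for out in(.003,.03,.07):
  for psi in(26,30,33,36):
    row=[]
    for tilt in(33,35,37,40,43):
        r=min((ik(out,q,tilt,psi) for q in st),key=lambda r:r.cost);row.append((round(r.cost*1e5,1),r.x.round(0).tolist() if r.cost<1e-4 else ''))
    print(out,psi,row)
```

```text
0.003 26 [(np.float64(712.0), ''), (np.float64(537.2), ''), (np.float64(331.7), ''), (np.float64(85.1), ''), (np.float64(0.0), [22.0, 7.0, -40.0, -75.0, -3.0])]
0.003 30 [(np.float64(358.6), ''), (np.float64(254.4), ''), (np.float64(138.1), ''), (np.float64(15.0), ''), (np.float64(0.0), [17.0, 7.0, -39.0, -78.0, -9.0])]
0.003 33 [(np.float64(170.5), ''), (np.float64(105.3), ''), (np.float64(41.1), ''), (np.float64(0.0), [30.0, 7.0, -42.0, -54.0, -2.0]), (np.float64(0.0), [14.0, 7.0, -38.0, -77.0, -13.0])]
0.003 36 [(np.float64(51.2), ''), (np.float64(19.8), ''), (np.float64(0.7), [36.0, 7.0, -46.0, -37.0, -0.0]), (np.float64(0.0), [23.0, 7.0, -39.0, -61.0, -9.0]), (np.float64(0.0), [12.0, 8.0, -38.0, -77.0, -16.0])]
0.03 26 [(np.float64(938.4), ''), (np.float64(828.8), ''), (np.float64(617.0), ''), (np.float64(277.4), ''), (np.float64(51.7), '')]
0.03 30 [(np.float64(504.1), ''), (np.float64(434.5), ''), (np.float64(310.4), ''), (np.float64(113.7), ''), (np.float64(4.7), [30.0, 2.0, -44.0, -57.0, -0.0])]
0.03 33 [(np.float64(266.2), ''), (np.float64(217.4), ''), (np.float64(139.6), ''), (np.float64(30.2), ''), (np.float64(0.0), [24.0, 3.0, -42.0, -62.0, -7.0])]
0.03 36 [(np.float64(103.7), ''), (np.float64(73.8), ''), (np.float64(34.0), ''), (np.float64(0.0), [36.0, 2.0, -47.0, -39.0, -0.0]), (np.float64(0.0), [19.0, 3.0, -40.0, -66.0, -13.0])]
0.07 26 [(np.float64(989.9), ''), (np.float64(1151.2), ''), (np.float64(1173.9), ''), (np.float64(806.8), ''), (np.float64(395.4), '')]
0.07 30 [(np.float64(565.8), ''), (np.float64(648.9), ''), (np.float64(653.9), ''), (np.float64(447.6), ''), (np.float64(193.4), '')]
0.07 33 [(np.float64(318.5), ''), (np.float64(363.1), ''), (np.float64(359.1), ''), (np.float64(229.6), ''), (np.float64(75.0), '')]
0.07 36 [(np.float64(139.5), ''), (np.float64(158.8), ''), (np.float64(151.3), ''), (np.float64(78.7), ''), (np.float64(8.8), [34.0, -4.0, -49.0, -40.0, -3.0])]
```

```bash
cat >> kin.py <<'E'
def solve(p,Q,q0,it=60):
    q=np.array(q0,float)
    for _ in range(it):
        P,O=fk(q);e=np.r_[p-P,(Q*O.inv()).as_rotvec()*.3]
        if np.linalg.norm(e)<1e-6:break
        J=np.zeros((6,6))
        for j in range(6):
            d=q.copy();d[j]+=.05;P2,O2=fk(d);J[:,j]=np.r_[P2-P,(O2*O.inv()).as_rotvec()*.3]/.05
        dq=J.T@np.linalg.solve(J@J.T+1e-9*np.eye(6),e);q=np.clip(q+np.clip(dq,-8,8),lo,hi)
    return q,np.linalg.norm(e)
def rows(qs,N):
    "cartesian rows along joint way points"
    out=[]
    P,Q=fk(qs[0])
    for a,b,m in zip(qs[:-1],qs[1:],N):
        for t in np.linspace(0,1,m+1)[1:]:
            p,q=fk(np.array(a)*(1-t)+np.array(b)*t);out.append(np.r_[Q.inv().apply(p-P)*100,np.degrees((Q.inv()*q).as_rotvec())].round(2));P,Q=p,q
    return out
def sim(q,rws):
    P,Q=fk(q);res=[]
    for r in rws:
        P=P+Q.apply(r[:3])/100;Q=Q*R.from_rotvec(r[3:],degrees=True);q,e=solve(P,Q,q);res.append((q,e))
    return res
E
python3 - <<'E'
from kin import *
from plant import get_obs
cur=get_obs()['joint_pos']
for tilt,psi in((38,34),(39,34),(39,35.5),(40,35)):
    B=ik(0,[25,7,-40,-58,-6],tilt,psi);print(tilt,psi,B.cost,B.x.round(2))
B=ik(0,[25,7,-40,-58,-6],39,35.5).x
for out,t,ps in((.03,41,36),(.03,42,36),(.06,44,37),(.08,47,37)):
    r=ik(out,[25,3,-42,-60,-8],t,ps);print(out,t,ps,r.cost,r.x.round(1))
C=ik(.03,[25,3,-42,-60,-8],42,36).x;E=ik(.08,[25,-3,-44,-60,-8],47,37).x
V=E+[5,-8,8,15,-25]
w=[cur,np.r_[V,80],np.r_[E,95],np.r_[C,100],np.r_[B,100]]
N=[8,5,3,3];rw=rows(w,N);s=sim(cur,rw)
for i,(r,(q,e)) in enumerate(zip(rw,s)):
    P,O=fk(q);z=O.apply([0,0,1]);out=(P-G)@n;lat=np.linalg.norm(P-G-out*n)
    print(i,r.tolist(),q.round(0),'e%.4f'%e,P.round(3),'out %.3f lat %.3f mis %.1f'%(out,lat,np.degrees(np.arccos(-z@n))))
print([x.round(3) for x in fk(w[-1],True)])
E
```

```text
38 34 3.093529550059101e-05 [ 34.42   7.4  -44.25 -44.    -0.11]
39 34 2.086540539544833e-20 [ 31.82   7.28 -42.58 -49.8   -1.8 ]
39 35.5 1.563806034845867e-20 [ 27.7    7.33 -40.46 -54.84  -6.  ]
40 35 3.90436377432406e-25 [ 24.1    7.4  -39.26 -61.26  -7.97]
0.03 41 36 1.6671108519216316e-21 [ 28.    2.6 -42.7 -52.5  -6.6]
0.03 42 36 2.484421619411257e-22 [ 23.    2.8 -40.9 -60.  -10. ]
0.06 44 37 6.712850182246516e-21 [ 22.1  -2.  -42.4 -58.  -12.2]
0.08 47 37 1.483214622511619e-29 [ 15.   -4.6 -42.  -64.9 -17.6]
0 [-0.61, 1.86, -0.95, -1.04, -0.6, 6.45] [ 37.  -7. -55.  -1.  -9.  63.] e0.0000 [0.455 0.099 0.146] out 0.092 lat 0.039 mis 3.1
1 [-0.83, 0.93, -0.83, 0.03, -0.95, 6.3] [ 34.  -8. -52.  -8. -14.  65.] e0.0000 [0.447 0.087 0.147] out 0.101 lat 0.044 mis 4.1
2 [-1.0, -0.03, -0.74, 1.1, -1.23, 6.01] [ 32.  -9. -49. -15. -19.  68.] e0.0000 [0.434 0.086 0.149] out 0.109 lat 0.041 mis 5.5
3 [-1.12, -1.0, -0.67, 2.16, -1.45, 5.6] [ 29.  -9. -46. -22. -24.  70.] e0.0000 [0.421 0.094 0.154] out 0.117 lat 0.029 mis 7.5
4 [-1.21, -1.96, -0.61, 3.19, -1.6, 5.06] [ 27. -10. -43. -29
[... 1313 characters left out ...]
e0.0000 [0.452 0.143 0.105] out 0.047 lat 0.001 mis 8.8
15 [-0.1, 0.13, 1.68, -1.46, -0.42, -4.84] [ 23.   3. -41. -60. -10. 100.] e0.0000 [0.46  0.149 0.092] out 0.030 lat 0.000 mis 7.2
16 [-0.03, 0.2, 0.97, -0.98, -0.5, -2.71] [ 25.   4. -41. -58.  -9. 100.] e0.0000 [0.465 0.151 0.083] out 0.020 lat 0.001 mis 6.2
17 [-0.03, 0.1, 0.99, -0.88, -0.48, -2.76] [ 26.   6. -41. -57.  -7. 100.] e0.0000 [0.47  0.155 0.075] out 0.010 lat 0.001 mis 5.2
18 [-0.03, 0.0, 1.01, -0.79, -0.46, -2.81] [ 28.   7. -40. -55.  -6. 100.] e0.0000 [0.475 0.158 0.067] out -0.000 lat 0.000 mis 4.3
[array([0.069, 0.036, 0.791]), array([0.344, 0.18 , 0.449]), array([0.292, 0.028, 0.344]), array([0.475, 0.158, 0.067])]
```

Request:
play_rows:
  plan:
    - [-0.6,1.85,-0.95,-1,-0.6,6.4]
    - [-0.8,0.95,-0.85,0,-0.95,6.3]
    - [-1,0,-0.75,1.1,-1.2,6]
    - [-1.1,-1,-0.65,2.2,-1.4,5.6]
    - [-1.2,-1.95,-0.6,3.2,-1.6,5]
    - [-1.25,-2.9,-0.55,4.2,-1.7,4.4]
    - [-1.3,-3.8,-0.5,5,-1.7,3.6]
    - [0,0,0,0,0,0]
    - [0,0,0,0,0,0]

```text
clock: 16.08
tool_pos: [0.3936, 0.1699, 0.2056]
orientation: [-138.4, -7.3, -21.1]
force: [-0.5, -1.1, -0.3]
opening: 0.062
gripper_force: 0.0
```

```bash
cat > nx.py <<'E'
from kin import *
from plant import get_obs
import sys
def go(w,N):
    cur=get_obs()['joint_pos'];print('t',get_obs()['clock'],'cur',cur.round(1))
    rw=rows([cur]+w,N);s=sim(cur,rw)
    for i,(r,(q,e)) in enumerate(zip(rw,s)):
        P,O=fk(q);z=O.apply([0,0,1]);out=(P-G)@n
        print(i,r.tolist(),q.round(0),'e%.4f'%e,P.round(3),'out %.3f lat %.3f mis %.1f'%(out,np.linalg.norm(P-G-out*n),np.degrees(np.arccos(-z@n))))
E
python3 - <<'E'
from nx import *
B=ik(0,[25,7,-40,-58,-6],39,35.5).x;C=ik(.03,[25,3,-42,-60,-8],42,36).x;E=ik(.08,[25,-3,-44,-60,-8],47,37).x
go([np.r_[E,95],np.r_[C,100]],[6,4])
E
```

```text
t 16.0833 cur [ 21.8 -11.8 -36.9 -43.2 -38.   78.4]
0 [0.66, 0.51, 1.15, 1.15, 2.5, 1.83] [ 21. -11. -38. -47. -35.  81.] e0.0000 [0.401 0.169 0.194] out 0.135 lat 0.055 mis 17.7
1 [0.71, 0.72, 1.02, 0.76, 2.71, 1.91] [ 20.  -9. -39. -50. -31.  84.] e0.0000 [0.41  0.167 0.182] out 0.123 lat 0.049 mis 16.7
2 [0.76, 0.92, 0.9, 0.36, 2.89, 1.97] [ 18.  -8. -39. -54. -28.  87.] e0.0000 [0.418 0.162 0.171] out 0.111 lat 0.040 mis 15.6
3 [0.79, 1.13, 0.78, -0.05, 3.04, 2.0] [ 17.  -7. -40. -58. -24.  89.] e0.0000 [0.426 0.155 0.159] out 0.099 lat 0.029 mis 14.4
4 [0.82, 1.33, 0.67, -0.47, 3.15, 2.02] [ 16.  -6. -41. -61. -21.  92.] e0.0000 [0.432 0.145 0.146] out 0.089 lat 0.016 mis 13.3
5 [0.83, 1.52, 0.56, -0.9, 3.23, 2.02] [ 15.  -5. -42. -65. -18.  95.] e0.0000 [0.436 0.133 0.133] out 0.080 lat 0.000 mis 12.3
6 [0.02, 0.36, 1.19, -1.36, -0.32, -3.38] [ 17.  -3. -42. -64. -16.  96.] e0.0000 [0.442 0.136 0.122] out 0.068 lat 0.001 mis 10.9
7 [-0.01, 0.27, 1.22, -1.27, -0.33, -3.47] [ 19.  -1. -41. -63. -14.  98.] e0.0000 [0.448 0.14  0.112] out 0.055 lat 0.002 mis 9.6
8 [-0.05, 0.17, 1.24, -1.18, -0.32, -3.56] [ 21.   1. -41. -61. -12.  99.] e0.0000 [0.454 0.144 0.102] out 0.043 lat 0.001 mis 8.4
9 [-0.08, 0.07, 1.26, -1.08, -0.32, -3.64] [ 23.   3. -41. -60. -10. 100.] e0.0000 [0.46  0.149 0.092] out 0.030 lat 0.000 mis 7.2
```

Request:
play_rows:
  plan:
    - [0.65,0.5,1.15,1.15,2.5,1.8]
    - [0.7,0.7,1,0.75,2.7,1.9]
    - [0.75,0.9,0.9,0.35,2.9,2]
    - [0.8,1.15,0.8,-0.05,3.05,2]
    - [0.8,1.35,0.65,-0.45,3.15,2]
    - [0.85,1.5,0.55,-0.9,3.25,2]
    - [0,0.35,1.2,-1.35,-0.3,-3.4]
    - [0,0.25,1.2,-1.25,-0.3,-3.5]
    - [-0.05,0.15,1.25,-1.2,-0.3,-3.5]
    - [0,0,0,0,0,0]
    - [0,0,0,0,0,0]

```text
clock: 17.0
tool_pos: [0.4528, 0.1471, 0.1004]
orientation: [-140.4, -17.7, -33.3]
force: [-1.2, -0.1, -0.5]
opening: 0.062
gripper_force: 0.0
```

Run:
```python
from nx import *
from plant import *
import cv2
B=ik(0,[25,7,-40,-58,-6],39,35.5).x;C=ik(.02,[25,3,-42,-60,-8],40.5,36).x
go([np.r_[C,100],np.r_[B,100]],[3,4])
a=snapshot('side')['frame'][90:215,200:340,::-1];w=snapshot('wrist')
import pickle;pickle.dump(w,open('w6.pkl','wb'))
cv2.imwrite('pics/p6.png',np.hstack([cv2.resize(a,(400,357),interpolation=2),cv2.resize(w['frame'][:,:,::-1],(400,357),interpolation=3)]))
```

```text
t 17.0 cur [ 21.9   1.  -41.5 -60.7 -11.4  97.6]
0 [0.09, 0.13, 0.72, -0.81, -0.32, -3.52] [ 23.   2. -41. -59. -10.  98.] e0.0000 [0.456 0.147 0.094] out 0.035 lat 0.003 mis 7.3
1 [0.1, 0.04, 0.73, -0.72, -0.31, -3.57] [ 25.   3. -41. -57.  -9.  99.] e0.0000 [0.46  0.149 0.089] out 0.027 lat 0.002 mis 6.5
2 [0.11, -0.05, 0.75, -0.62, -0.3, -3.61] [ 27.   4. -41. -55.  -7. 100.] e0.0000 [0.465 0.152 0.084] out 0.020 lat 0.000 mis 5.8
3 [-0.01, 0.04, 0.49, -0.34, -0.17, -0.27] [ 27.   5. -41. -55.  -7. 100.] e0.0000 [0.468 0.154 0.08 ] out 0.015 lat 0.000 mis 5.4
4 [-0.01, 0.04, 0.5, -0.34, -0.17, -0.28] [ 27.   6. -41. -55.  -7. 100.] e0.0000 [0.47  0.155 0.076] out 0.010 lat 0.000 mis 5.0
5 [-0.02, 0.04, 0.5, -0.34, -0.17, -0.28] [ 27.   7. -41. -55.  -6. 100.] e0.0000 [0.473 0.157 0.072] out 0.005 lat 0.000 mis 4.7
6 [-0.02, 0.04, 0.5, -0.34, -0.17, -0.29] [ 28.   7. -40. -55.  -6. 100.] e0.0000 [0.475 0.158 0.068] out 0.000 lat 0.000 mis 4.3
```

View pics/p6.png

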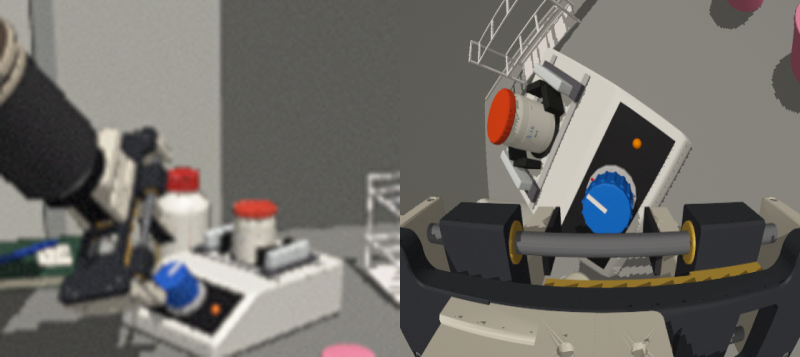

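The wrist view shows the knob at (607,205), midway between the fingers at about 540 and 660. The pot stands upright. I'll advance.

Request:
play_rows:
  plan:
    - [0.1,0.1,0.7,-0.8,-0.3,-3.5]
    - [0.1,0.05,0.75,-0.7,-0.3,-3.5]
    - [0.1,-0.05,0.75,-0.6,-0.3,-3.6]
    - [0,0.05,0.5,-0.35,-0.15,-0.3]
    - [0,0.05,0.5,-0.35,-0.15,-0.3]
    - [0,0.05,0.5,-0.35,-0.2,-0.3]
    - [0,0.05,0.45,-0.3,-0.2,-0.3]
    - [0,0,0,0,0,0]
    - [0,0,0,0,0,0]

```text
clock: 17.85
tool_pos: [0.4776, 0.159, 0.0691]
orientation: [-147.7, -23.5, -22.3]
force: [-0.4, -0.9, -0.2]
opening: 0.0616
gripper_force: 0.0
```

Run:
```python
from nx import *
o=get_obs();q=o['joint_pos'];P,O=fk(q);out=(P-G)@n;l=O.inv().apply(o['tool_pos']-G-((o['tool_pos']-G)@n)*n)
print(q.round(1),o['tool_pos'],out,l,o['force'].round(1),o['moment'].round(2),np.degrees(np.arccos(-O.apply([0,0,1])@n)))
```

```text
[ 27.4   7.2 -40.3 -55.   -6.2 100.2] [0.47764621 0.1589734  0.06910711] 0.0007137634244106601 [ 0.0028609  -0.00165388  0.00019668] [-0.4 -0.9 -0.2] [-1.19  1.68  0.01] 4.400998041455733
```

Request:
play_rows:
  plan:
    - [-0.3,0.15,0,0,0,0]
    - [0,0,0,0,0,0]
    - [0,0,0,0,0,0]

```text
clock: 18.1
tool_pos: [0.475, 0.1585, 0.0676]
orientation: [-147.7, -23.5, -22.4]
force: [-0.2, -0.4, -0.2]
opening: 0.0621
gripper_force: 0.0
```

Request:
play_rows:
  plan:
    - [0,0,0,0,0,0]
    - [0,0,0,0,0,0]
    - [0,0,0,0,0,0]
    - [0,0,0,0,0,0]
    - [0,0,0,0,0,0]
    - [0,0,0,0,0,0]
  grip: 3

```text
clock: 18.6
tool_pos: [0.475, 0.1588, 0.0675]
orientation: [-147.7, -23.5, -22.3]
force: [-0.8, -1.5, 0.9]
opening: 0.0395
gripper_force: 30.0
```

```bash
cat > st.py <<'E'
from nx import *
o=get_obs();q=o['joint_pos'];P,O=fk(q);d=o['tool_pos']-G;out=d@n;l=O.inv().apply(d-out*n)
print('t',o['clock'],q.round(1),'out',round(out,4),'lat',l.round(4),'f',o['force'].round(1),'ftool',O.inv().apply(o['force']).round(1),'mtool',O.inv().apply(o['moment']).round(3),'m.n',round(o['moment']@n,3),'mis',np.degrees(np.arccos(-O.apply([0,0,1])@n)).round(1),o['opening'],o['gripper_force'])
E
python3 st.py
```

```text
t 18.6 [ 26.7   7.3 -40.2 -56.5  -6.6 102.3] out -0.0002 lat [ 0.     -0.0004  0.    ] f [-0.8 -1.5  0.9] ftool [ 0.2  0.9 -1.6] mtool [-1.881 -1.25   0.037] m.n 0.001 mis 4.4 0.03950438702310981 30.013409110251814
```

Request:
play_rows:
  plan:
    - [0,0,0,0,0,3]
    - [0,0,0,0,0,6]
    - [0,0,0,0,0,6]
    - [0,0,0,0,0,6]
    - [0,0,0,0,0,6]

```text
clock: 19.02
tool_pos: [0.4752, 0.159, 0.0677]
orientation: [-141.4, -7.5, -45.3]
force: [-1.7, -0.4, 3.7]
opening: 0.039
gripper_force: 30.0
```

```bash
python3 st.py
```

```text
t 19.0167 [ 26.7   7.3 -40.2 -56.5  -6.6  75. ] out -0.0002 lat [-0.0002 -0.0007  0.0001] f [-1.7 -0.4  3.7] ftool [-0.4 -1.2 -3.9] mtool [-1.745 -0.62  -0.026] m.n 0.089 mis 4.5 0.03901044718118859 29.99369502067566
```

Request:
play_rows:
  plan:
    - [0,0,0,0,0,6]
    - [0,0,0,0,0,6]
    - [0,0,0,0,0,6]
    - [0,0,0,0,0,6]
    - [0,0,0,0,0,6]
    - [0,0,0,0,0,6]
    - [0,0,0,0,0,6]

```text
clock: 19.6
tool_pos: [0.4755, 0.1594, 0.068]
orientation: [-144.8, 18.5, -78.8]
force: [-0.4, 0.9, 4.6]
opening: 0.0386
gripper_force: 29.9
```

```bash
python3 st.py
```

```text
t 19.6 [ 26.7   7.2 -40.2 -56.5  -6.6  33. ] out -0.0002 lat [-0.0009 -0.0009  0.0001] f [-0.4  0.9  4.6] ftool [-2.3 -2.2 -3.5] mtool [-1.38   0.434 -0.08 ] m.n 0.138 mis 4.5 0.03864122936477693 29.882150888442993
```

Request:
play_rows:
  plan:
    - [0,0,0,0,0,5]
    - [0,0,0,0,0,5]
    - [0,0,0,0,0,5]

```text
clock: 19.85
tool_pos: [0.4758, 0.1594, 0.0682]
orientation: [-150.0, 26.6, -92.4]
force: [0.3, 0.1, 3.4]
opening: 0.0388
gripper_force: 29.9
```

```bash
python3 st.py
```

```text
t 19.85 [ 26.7   7.2 -40.1 -56.5  -6.6  18. ] out -0.0002 lat [-0.0013 -0.0009  0.0001] f [0.3 0.1 3.4] ftool [-1.7 -1.7 -2.5] mtool [-1.09   0.718  0.008] m.n 0.043 mis 4.5 0.03875315818318629 29.923953115940094
```

Request:
play_rows:
  plan:
    - [0,0,0,0,0,5]
    - [0,0,0,0,0,5]
    - [0,0,0,0,0,5]

```text
clock: 20.1
tool_pos: [0.4761, 0.1593, 0.0684]
orientation: [-157.8, 33.3, -107.9]
force: [0.7, -0.9, 4.0]
opening: 0.0384
gripper_force: 30.0
```

```bash
python3 st.py;python3 - <<'E'
from plant import *
import numpy as np
for c in('side','top','side','top'):
    snapshot(c)
    for t in('jaw_left','jaw_right'): print(c,t,[(round(d['score'],2),np.round((np.array(d['position'])-[.5753,.2241,.066])[:2]@[-np.sin(np.radians(33)),np.cos(np.radians(33))],4)) for d in spot_point(c,t)[:1]])
E
```

```text
t 20.1 [ 26.7   7.2 -40.1 -56.5  -6.6   3. ] out -0.0002 lat [-0.0015 -0.0009  0.0001] f [ 0.7 -0.9  4. ] ftool [-1.7 -2.3 -3. ] mtool [-0.316  1.16   0.005] m.n 0.0 mis 4.5 0.03835382946968541 29.956462383270264
side jaw_left []
side jaw_right [(0.47, np.float64(-0.0035))]
top jaw_left [(0.68, np.float64(0.0028))]
top jaw_right [(0.51, np.float64(-0.0081))]
side jaw_left [(0.25, np.float64(0.1414))]
side jaw_right [(0.66, np.float64(-0.3795))]
top jaw_left [(0.7, np.float64(0.0002))]
top jaw_right [(0.55, np.float64(-0.0048))]
```

```bash
cat > tq.py <<'E'
from plant import *
import numpy as np,cv2
from kin import fk
M=[];T=[]
for i in range(6):
    w=snapshot('wrist');o=get_obs();O=fk(o['joint_pos'])[1];M.append(O.inv().apply(o['moment'])[2]);T.append(o['tau'][5])
print('q6',round(o['joint_pos'][5],2),'t',o['clock'],'mz',np.mean(M).round(3),'sd',np.std(M).round(3),'tau6',np.mean(T).round(3),np.std(T).round(3))
E
cat tq.py > a.py; echo "cv2.imwrite('pics/w7.png',w['frame'][:,:,::-1])">>a.py; python3 a.py
```

```text
q6 3.44 t 21.0 mz 0.037 sd 0.019 tau6 0.069 0.0
```

View pics/w7.png

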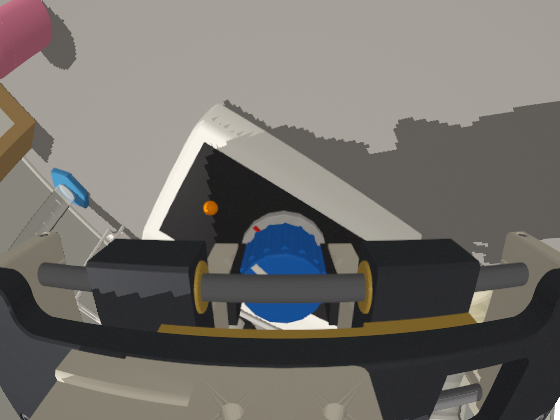

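The wrist view shows the collar's red mark at (257,230) and the knob's white line at (262,270). The camera turns with the knob, so the red mark moves in the image only when the clutch slips. Together with tau6 (noise-free), that is my slip detector.

```bash
cat > tq.py <<'E'
from plant import *
import numpy as np,cv2,pickle
from kin import fk
def mark(f,box=(180,200,400,330)):
    h=cv2.cvtColor(f,cv2.COLOR_RGB2HSV);m=cv2.inRange(h,(0,140,50),(7,255,255))|cv2.inRange(h,(172,140,50),(180,255,255))
    k=np.zeros_like(m);k[box[1]:box[3],box[0]:box[2]]=255;m&=k;n,l,s,c=cv2.connectedComponentsWithStats(m);return [(c[i].round(1).tolist(),int(s[i][4])) for i in range(1,n)]
if __name__=='__main__':
    o=get_obs();t0=o['tau'][5];w=snapshot('wrist')
    print('q6',round(o['joint_pos'][5],2),'t',o['clock'],'tau6',round(t0,4),'mz',fk(o['joint_pos'])[1].inv().apply(o['moment'])[2].round(3),'mark',mark(w['frame']))
E
python3 tq.py; python3 -c "
import pickle;from tq import mark;print(mark(pickle.load(open('w6.pkl','rb'))['frame'],(240,180,330,270)))"
```

```text
q6 3.44 t 21.0 tau6 0.0691 mz 0.006 mark [([256.1, 228.5], 24)]
[([268.5, 210.6], 10)]
```

Request:
play_rows:
  plan:
    - [0,0,0,0,0,5]
    - [0,0,0,0,0,5]
    - [0,0,0,0,0,5]

```text
clock: 21.3
tool_pos: [0.4765, 0.159, 0.0685]
orientation: [-167.9, 37.7, -125.3]
force: [2.9, -0.1, 5.1]
opening: 0.0381
gripper_force: 30.0
```

```bash
python3 tq.py
```

```text
q6 -11.8 t 21.3 tau6 1.7077 mz -0.066 mark [([256.2, 228.6], 25)]
```

Request:
play_rows:
  plan:
    - [0,0,0,0,0,5]
    - [0,0,0,0,0,5]
    - [0,0,0,0,0,5]

```text
clock: 21.6
tool_pos: [0.4767, 0.1586, 0.0684]
orientation: [-179.7, 39.3, -144.3]
force: [4.8, -0.8, 3.7]
opening: 0.0382
gripper_force: 30.0
```

```bash
python3 tq.py;python3 st.py
```

```text
q6 -26.7 t 21.6 tau6 1.6694 mz -0.154 mark [([255.8, 228.9], 23)]
t 21.65 [ 26.7   7.3 -40.1 -56.5  -6.5 -27.1] out -0.0002 lat [-0.0019 -0.0009  0.0001] f [ 4.7 -0.4  4.1] ftool [-5.4 -3.  -0.9] mtool [ 1.925  0.218 -0.005] m.n -0.136 mis 4.5 0.03815180660754996 29.9993097782135
```

Request:
play_rows:
  plan:
    - [0,0,0,0,0,5]
    - [0,0,0,0,0,5]

```text
clock: 21.82
tool_pos: [0.4769, 0.1583, 0.0684]
orientation: [172.3, 38.7, -157.0]
force: [6.2, -2.0, 3.2]
opening: 0.0387
gripper_force: 30.0
```

```bash
python3 tq.py
```

```text
q6 -36.6 t 21.8167 tau6 1.8453 mz -0.176 mark [([255.9, 229.2], 25)]
```

Request:
play_rows:
  plan:
    - [0,0,0,0,0,5]
    - [0,0,0,0,0,5]

```text
clock: 22.03
tool_pos: [0.4769, 0.1581, 0.0684]
orientation: [164.7, 36.7, -169.4]
force: [3.9, -3.9, 5.1]
opening: 0.0389
gripper_force: 30.1
```

```bash
python3 tq.py
```

```text
q6 -46.6 t 22.0333 tau6 1.8364 mz -0.193 mark [([255.9, 229.2], 25)]
```

Request:
play_rows:
  plan:
    - [0,0,0,0,0,5]
    - [0,0,0,0,0,5]

```text
clock: 22.25
tool_pos: [0.4769, 0.1578, 0.0683]
orientation: [158.1, 33.5, 179.0]
force: [4.5, -4.9, 3.7]
opening: 0.0389
gripper_force: 30.1
```

```bash
python3 tq.py; python3 st.py
```

```text
q6 -56.59 t 22.25 tau6 1.7675 mz -0.183 mark [([251.7, 232.5], 19)]
t 22.3 [ 26.6   7.3 -40.2 -56.4  -6.4 -57. ] out -0.0001 lat [-0.0022 -0.0007  0.0001] f [ 3.6 -5.1  6.5] ftool [-6.7 -3.3 -5. ] mtool [ 3.326 -0.997 -0.069] m.n -0.17 mis 4.5 0.038294174688379715 30.13142555952072
```

Slip started around q6 ≈ −50. Continue to about −95.

Request:
play_rows:
  plan:
    - [0,0,0,0,0,5]
    - [0,0,0,0,0,5]

```text
clock: 22.47
tool_pos: [0.4767, 0.1576, 0.0682]
orientation: [152.5, 29.3, 168.4]
force: [5.9, -3.9, 3.0]
opening: 0.0389
gripper_force: 30.2
```

```bash
cat > ln.py <<'E'
from plant import *
import numpy as np,cv2
from tq import mark
w=snapshot('wrist')['frame'];h=cv2.cvtColor(w,cv2.COLOR_RGB2HSV)
m=cv2.inRange(h,(0,0,150),(180,70,255));k=np.zeros_like(m);k[258:278,246:284]=255
n,l,s,c=cv2.connectedComponentsWithStats(m&k);print('line',[(c[i].round(1).tolist(),int(s[i][4])) for i in range(1,n)],mark(w),get_obs()['joint_pos'][5].round(2),get_obs()['tau'][5].round(3))
E
python3 ln.py; python3 -c "
import cv2,numpy as np
w=cv2.imread('pics/w7.png');h=cv2.cvtColor(w,cv2.COLOR_BGR2HSV)
m=cv2.inRange(h,(0,0,150),(180,70,255));k=np.zeros_like(m);k[258:278,246:284]=255
n,l,s,c=cv2.connectedComponentsWithStats(m&k);print('w7 line',[(c[i].round(1).tolist(),int(s[i][4])) for i in range(1,n)])"
```

```text
line [([263.7, 268.8], 103)] [([248.3, 238.1], 21)] -67.0 0.843
w7 line [([257.5, 269.6], 75)]
```

```bash
cat > an.py <<'E'
from h import *
from kin import G,n
from tq import mark
ex=np.array([np.cos(np.radians(33))*.819,np.sin(np.radians(33))*.819,.574]);ey=np.cross(n,ex)
def ang(s,u,v,hgt):
    d=ray(s,u,v,1);p=np.array(s['position']);c=G+hgt*n;x=p+d*(((c-p)@n)/(d@n))-c
    return np.degrees(np.arctan2(x@ey,x@ex)).round(1),(np.hypot(x@ex,x@ey)*1000).round(1)
def line(s,box):
    h=cv2.cvtColor(s['frame'],cv2.COLOR_RGB2HSV);m=cv2.inRange(h,(0,0,120),(180,90,255));k=np.zeros_like(m);k[box[1]:box[3],box[0]:box[2]]=255
    N,l,st,c=cv2.connectedComponentsWithStats(m&k);i=1+np.argmax(st[1:,4]);ys,xs=np.where(l==i)
    P=np.array([[xs.min(),ys[xs==xs.min()].mean()],[xs.max(),ys[xs==xs.max()].mean()]])
    return c[i],st[i],P
E
python3 - <<'E'
from an import *
from plant import *
import pickle
w6=pickle.load(open('w6.pkl','rb'));w=snapshot('wrist');pickle.dump(w,open('w8.pkl','wb'))
for s,b,mb in((w6,(265,215,310,275),(240,180,330,270)),(w,(240,245,290,280),(180,200,400,330))):
    c,st,P=line(s,b);mk=mark(s['frame'],mb)
    print('mark',mk,[ang(s,*m[0],-.018) for m in mk],'line',c,st,[ang(s,*p,.010) for p in (*P,c)])
E
```

```text
mark [([268.5, 210.6], 10)] [(np.float64(-5.5), np.float64(21.5))] line [276.44318182 240.13068182] [265 229  25  22 176] [(np.float64(3.4), np.float64(16.2)), (np.float64(83.0), np.float64(1.5)), (np.float64(11.7), np.float64(8.5))]
mark [([247.9, 239.1], 23)] [(np.float64(-163.2), np.float64(20.3))] line [264.10344828 269.28448276] [256 263  18  12 116] [(np.float64(-168.9), np.float64(16.1)), (np.float64(176.3), np.float64(8.5)), (np.float64(-175.0), np.float64(12.7))]
```

Slip so far is about 15° by both measures. Turn 30° more.

Request:
play_rows:
  plan:
    - [0,0,0,0,0,5]
    - [0,0,0,0,0,5]
    - [0,0,0,0,0,5]
    - [0,0,0,0,0,5]
    - [0,0,0,0,0,5]
    - [0,0,0,0,0,4]
    - [0,0,0,0,0,0]

```text
clock: 23.15
tool_pos: [0.4761, 0.1575, 0.0678]
orientation: [142.8, 13.4, 142.1]
force: [4.2, -6.3, 6.3]
opening: 0.0388
gripper_force: 30.2
```

```bash
python3 st.py
python3 - <<'E'
from an import *
from plant import *
w=snapshot('wrist');mk=mark(w['frame']);c,st,P=line(w,(240,245,290,280))
print('mark',mk,[ang(w,*m[0],-.018) for m in mk],'line',c,st,[ang(w,*p,.010) for p in (*P,c)])
E
```

```text
t 23.15 [ 26.6   7.3 -40.2 -56.4  -6.5 -95.6] out -0.0001 lat [-0.0016  0.      0.    ] f [ 4.2 -6.3  6.3] ftool [-8.5  0.8 -4.9] mtool [ 2.67  -2.543 -0.188] m.n -0.028 mis 4.4 0.03884445132947181 30.206074118614197
mark [] [] line [265.51824818 268.35036496] [257 261  20  14 137] [(np.float64(159.8), np.float64(16.7)), (np.float64(143.0), np.float64(7.8)), (np.float64(154.2), np.float64(12.9))]
```

About 46° of slip by the knob line. Let go and plan the retreat.

Request:
play_rows:
  plan:
    - [0,0,0,0,0,0]
    - [0,0,0,0,0,0]
    - [0,0,0,0,0,0]
    - [0,0,0,0,0,0]
  grip: 6.4

```text
clock: 23.53
tool_pos: [0.4738, 0.1587, 0.0666]
orientation: [142.9, 13.1, 142.3]
force: [-0.8, -0.4, -0.0]
opening: 0.0599
gripper_force: 0.0
```

Run:
```python
from nx import *
print(get_obs()['opening'],get_obs()['force'])
C=ik(.035,[25,3,-42,-60,-8],42,36).x;E=ik(.09,[25,-3,-44,-60,-8],47,37).x
go([np.r_[C,-96],np.r_[E,-96]],[5,4])
```

```text
0.059861702168723975 [-0.77558689 -0.43435098 -0.01110403]
t 23.5333 cur [ 26.7   7.3 -40.3 -56.5  -6.7 -95.6]
0 [-0.05, 0.12, -0.69, -0.57, -0.14, 0.41] [ 26.   6. -41. -57.  -7. -96.] e0.0000 [0.47  0.155 0.073] out 0.008 lat 0.002 mis 4.9
1 [-0.04, 0.11, -0.69, -0.57, -0.14, 0.41] [ 26.   5. -41. -57.  -8. -96.] e0.0000 [0.467 0.153 0.079] out 0.015 lat 0.001 mis 5.5
2 [-0.03, 0.11, -0.68, -0.57, -0.14, 0.4] [ 26.   4. -41. -57.  -8. -96.] e0.0000 [0.464 0.151 0.085] out 0.021 lat 0.001 mis 6.1
3 [-0.02, 0.11, -0.68, -0.57, -0.14, 0.39] [ 25.   3. -42. -57.  -8. -96.] e0.0000 [0.461 0.149 0.09 ] out 0.028 lat 0.000 mis 6.6
4 [-0.02, 0.11, -0.67, -0.58, -0.15, 0.38] [ 25.   2. -42. -57.  -9. -96.] e0.0000 [0.458 0.147 0.096] out 0.035 lat 0.000 mis 7.2
5 [-0.08, 0.16, -1.39, -1.19, -0.15, 1.53] [ 23.  -0. -42. -58. -11. -96.] e0.0000 [0.452 0.142 0.108] out 0.049 lat 0.001 mis 8.4
6 [-0.04, 0.2, -1.37, -1.23, -0.16, 1.46] [ 22.  -2. -43. -58. -12. -96.] e0.0000 [0.445 0.138 0.119] out 0.063 lat 0.001 mis 9.7
7 [0.01, 0.23, -1.35, -1.27, -0.17, 1.39] [ 20.  -5. -43. -59. -14. -96.] e0.0000 [0.438 0.134 0.13 ] out 0.077 lat 0.001 mis 11.0
8 [0.06, 0.27, -1.33, -1.31, -0.18, 1.32] [ 19.  -7. -43. -60. -15. -96.] e0.0000 [0.431 0.13  0.141] out 0.090 lat 0.000 mis 12.3
```

Request:
play_rows:
  plan:
    - [-0.05,0.1,-0.7,-0.55,-0.15,0.4]
    - [-0.05,0.1,-0.7,-0.55,-0.15,0.4]
    - [-0.05,0.1,-0.7,-0.55,-0.15,0.4]
    - [0,0.1,-0.7,-0.6,-0.15,0.4]
    - [0,0.1,-0.7,-0.6,-0.15,0.4]
    - [-0.1,0.15,-1.4,-1.2,-0.15,1.5]
    - [0,0.2,-1.4,-1.2,-0.15,1.5]
    - [0,0.25,-1.35,-1.3,-0.15,1.4]
    - [0.05,0.25,-1.35,-1.3,-0.2,1.3]
    - [0,0,0,0,0,0]
    - [0,0,0,0,0,0]

```text
clock: 24.45
tool_pos: [0.4327, 0.1302, 0.1441]
orientation: [133.4, 9.1, 135.3]
force: [-0.3, 0.5, 0.8]
opening: 0.064
gripper_force: 0.0
```

Run:
```python
from an import *
from plant import *
o=get_obs();print(o['clock'],o['tool_pos'],o['force'])
for c in('side','top','wrist'):
    s=snapshot(c)
    for t in('red_pot_center','flask','white_bottle','jaw_left','jaw_right','yellow_pot_a','amber_bottle','green_vial'):
        print(c,t,[(round(d['score'],2),np.round(d['position'],3).tolist()) for d in spot_point(c,t)[:4]])
    if c=='wrist':
        h=s['frame'];print('mark',[(m,ang(s,*m[0],-.018)) for m in mark(h,(150,100,420,330))])
        m=cv2.inRange(cv2.cvtColor(h,cv2.COLOR_RGB2HSV),(100,120,40),(125,255,255));N,l,st,ce=cv2.connectedComponentsWithStats(m);i=1+np.argmax(st[1:,4]);print('blue',st[i],ce[i])
        b=st[i];cc,q,P=line(s,(b[0]+4,b[1]+6,b[0]+b[2]-4,b[1]+b[3]-4));print('line',cc,q,[ang(s,*p,.010) for p in(*P,cc)])
```

```text
24.45 [0.43269945 0.13018071 0.14414672] [-0.26615276  0.54683067  0.79103069]
side red_pot_center [(0.92, [0.51, -0.052, 0.033]), (0.87, [0.608, -0.04, 0.031]), (0.8, [0.336, -0.161, 0.03]), (0.78, [0.577, 0.224, 0.101])]
side flask [(0.56, [0.41, 0.281, 0.001])]
side white_bottle [(0.81, [0.512, 0.35, 0.003]), (0.57, [0.575, 0.223, 0.067])]
side jaw_left [(0.54, [0.578, 0.224, 0.065])]
side jaw_right [(0.71, [0.577, 0.229, 0.065]), (0.56, [0.474, 0.157, 0.07])]
side yellow_pot_a [(0.77, [0.49, -0.287, 0.003]), (0.62, [0.594, -0.264, 0.009])]
side amber_bottle [(0.69, [0.627, -0.187, 0.0])]
side green_vial [(0.78, [0.591, -0.351, 0.003])]
top red_pot_center [(0.86, [0.606, -0.037, 0.025]), (0.79, [0.512, -0.061, 0.025]), (0.75, [0.337, -0.164, 0.029]), (0.58, [0.573, 0.225, 0.099])]
top flask [(0.73, [0.587, -0.354, 0.002]), (0.6, [0.406, 0.279, -0.0])]
top white_bottle [(0.56, [0.514, 0.349, -0.0])]
top jaw_left [(0.62, [0.576, 0.22, 0.063])]
top jaw_right []
top yellow_pot_a [(0.8, [0.494, -0.281, 0.003]), (0.64, [0.596, -0.266, 0.003]), (0.49, [0.625, -0.195, 0.003])]
top amber_bottle [(0.78, [0.628, -0.194, 0.004])]
top green_vial [(0.46, [0.589, -0.352, 0.001])]
wrist red_pot_center [(0.61, [0.578, 0.223, 0.097])]
wrist flask [(0.89, [0.406, 0.282, -0.001])]
wrist white_bottle [(0.74, [0.513, 0.349, 0.002])]
wrist jaw_left [(0.7, [0.576, 0.228, 0.067])]
wrist jaw_right []
wrist yellow_pot_a []
wrist amber_bottle []
wrist green_vial []
mark [(([418.2, 107.5], 45), (np.float64(46.2), np.float64(172.2))), (([386.5, 233.1], 791), (np.float64(3.0), np.float64(125.8))), (([225.3, 216.3], 3), (np.float64(-162.0), np.float64(20.8)))]
blue [ 227  188   59   63 2641] [255.78720182 219.30556607]
line [247.74264706 217.56617647] [236 209  24  18 136] [(np.float64(159.0), np.float64(17.5)), (np.float64(40.3), np.float64(2.1)), (np.float64(151.3), np.float64(8.3))]
```

Pot is held in the closed jaws, slip is about 45–48°, and the other objects haven't moved. Handing in.

```bash
python3 -c "
from plant import *
print(close_job())"
```

```text
the job is handed in; nothing more can be done
None
```

I handed the job in at about 25 s of robot time: the red-capped pot stands upright on the pad, gripped by the jaws. By the camera angles the clutch slipped about 45–48°, the knob is released, the robot touches nothing, and the other objects show no movement.

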